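# Make up two milling-cutter arbors

## Robot

A 6-joint arm with a two-finger parallel gripper is mounted at the origin on a cart in front of the work surface, level with it; the furniture and walls round the work are solid. World frame = base frame: x ahead of the robot, y to its left, z up, the work surface at z = 0. Lengths are in mm, angles in rad, forces in N, time in s.
With the tool pointing down it reaches from about 350 to 875 mm from the base axis. Payload 4.2 kg.
Tool frame: the origin (TCP) lies where the fingers leave the gripper's body, on its centre line; the fingertips stand ahead of it and the grasp point (between the pads) lies 54 mm ahead of it (arm.nose_length is the z of the fingertips in the tool frame, in mm); z points along the fingers, x is the direction in which the jaws open and shut, and the axes are right-handed (so a half turn about z gives the same grasp; the last joint's range is limited). The gripper opens to 85 mm and grips with 20 to 120 N. Pads are 22 mm wide; open, the fingers measure 114 mm over their backs; the gripper's body (76 mm by 85 mm) begins 54 mm behind the grasp point. The pads swing forward as they close: fully open they stand 13 mm farther back than shut.
Start: joints at [1.387, 0.385, 0.008, 0, -1.194, -0.259], TCP at [267.761, 564.716, 303.912] pointing down, gripper open.
Joint ranges: [-3.14, 3.14], [-1.21, 2.06], [-1.07, 1.41], [-3.16, 2.05], [-2.99, -0.16], [-3.1, 3.1]. Speed limits (rad/s): [2.79, 2.79, 3.14, 3.14, 3.14, 3.14].

## Interface

Orientations are given as a unit quaternion [x, y, z, w].
In Python, from bench import arm, imaging, job_done gives the robot as it stands.
- The arm moves only by the shell command python3 -m crank 'ROWS' [OPENING]. ROWS is a JSON object of lists of equal length, an entry for each row: "delta_pos": the shift along the tool's x, y, z in m, a list of three; "twist": the turn about the tool's z in rad. In form: {"delta_pos": [[tx, ty, tz], ...], "twist": [twist, ...]}. A call has 1 to 8 rows; each row shifts and turns the commanded pose from where the row before left it, along the tool's axes as they then stand; what a row does not reach is not made up. A row lasts 1/12 s, in which the tool goes at most 41.7 mm and 7.16 degrees, less where a joint would pass 70% of its speed; a pose out of reach is approached as far as the arm can. A call is refused whole if a number of a shift passes 0.0417 or a number of a turn 0.125, either way. A call with a gripper value outside its range is refused whole. OPENING is the opening, from 0 (shut) to 1 (fully open), set as the call begins (- or left out, the last holds). The fingers move at their own pace and stop on an object; the grip force is fixed at half the most. Time passes only in rows, so rows that do not move let the fingers close. It gives the time, the measured TCP pose, the force and the opening at its end, in the units of the state.
- arm.read_state(): the state, without advancing time (a new reading comes with each control period).
- imaging.get_image(name): name is "side" or "top" or "wrist"; returns (picture, depth): 420x560x3 uint8, blue, green, red; 420x560 float32, mm along the optical axis (not along the pixel's ray), 0 where there is no reading.
- imaging.camera_model(name): a dict with "vfov" (degrees; the focal length in pixels is half the picture's height over the tangent of half this angle, whatever the lens; pixels are square), "cx", "cy" (the principal point, pixels), "dist" ([k1, k2, p1, p2, k3] as OpenCV has them; the pictures are not rectified), "T" (4x4, takes a point from camera to world coordinates); the wrist camera has in their place "hand_eye" (4x4, takes a point from camera to tool coordinates, whose origin is the TCP and whose axes are the tool frame's). Camera axes: x right, y up, looking along -z (the intrinsics and any distortion apply to the point x, -y, -z); pixel columns grow to the right and rows downward; lengths in mm; the calibration is good to about 2 mm. A picture is of the moment at which its call begins: read the wrist's pose just before it. camera_model takes no time and is no camera call.
- job_done(): hands the job in, once; it reports no verdict.
The state is a dict: "clock": time; "joints": joint angles; "joint_vel": joint speeds; "joint_efforts": joint torques, N m; "position": TCP position; "ee_rot": TCP orientation; "contact_force": force on the tool from outside, world axes, zero at the start; "wrist_torque": the same for the moment, N m; "gripper_width": finger opening in mm.
Only numpy, scipy, OpenCV 4.12 (cv2) and the standard library are available. Lean on these libraries where they do the work, as an engineer would, in place of code of your own. Each camera call takes 0.05 s, during which the arm holds its last target.

## Task

Make up the two cutter arbors: on the post of the blue stand put the red spacer first and the grey steel cutter on top of it; on the post of the yellow stand put the white spacer first and the gold-coloured cutter on top of it. Seat every part flat, all the way down, and do not disturb the pliers, the lock cylinder or the car key remote lying near by.

Things in the scene. Friction and masses are not known exactly. Their poses are not given: they have to be found in the camera images.
- stand_blue: upright arbor stand screwed to the bench: round blue base 76 mm across and 12 mm thick, with a steel post 16 mm in diameter in its middle whose coned tip ends 57 mm above the bench. Origin: centre of the base's underside, on the bench; z up along the post. Its place on the bench varies. Tall machines, an upright board and a tool box (100 mm high) stand on the left of the bench: approach the work from above, close to the robot.
- stand_yellow: upright arbor stand screwed to the bench: round yellow base 76 mm across and 12 mm thick, with a steel post 16 mm in diameter in its middle whose coned tip ends 57 mm above the bench. Origin: centre of the base's underside, on the bench; z up along the post. Its place on the bench varies. Tall machines, an upright board and a tool box (100 mm high) stand on the left of the bench: approach the work from above, close to the robot.
- spacer_red: loose red plastic spacer ring lying flat: 40 mm outer diameter, 22 mm bore, 20 mm high. Origin: centre of its underside; z up along the bore. About 60 g.
- spacer_white: loose white plastic spacer ring lying flat: 40 mm outer diameter, 22 mm bore, 20 mm high. Origin: centre of its underside; z up along the bore. About 60 g.
- cutter_steel: loose grey steel milling cutter wheel lying flat: 60 mm over its 18 coarse teeth, 22 mm bore; the toothed rim is 8 mm thick (2 to 10 mm above its underside), the hub round the bore is 34 mm across and 12 mm thick. Origin: centre of the hub's underside; z up along the bore. About 120 g; grip it across the rim.
- cutter_gold: loose gold-coloured milling cutter wheel lying flat: 52 mm over its 30 fine teeth, 22 mm bore; the toothed rim is 8 mm thick (2 to 10 mm above its underside), the hub round the bore is 34 mm across and 12 mm thick. Origin: centre of the hub's underside; z up along the bore. About 120 g; grip it across the rim.
- pliers: pliers with red handles, 50 x 171 x 12 mm. It lies beside the work and stays where it is. Origin: centre of its underside.
- lock_cylinder: silver-grey lock cylinder, 41 x 65 x 17 mm. It lies beside the work and stays where it is. Origin: centre of its underside.
- car_fob: black car key remote, 35 x 63 x 15 mm. It lies beside the work and stays where it is. Origin: centre of its underside.
Things that resemble listed ones, but are neither listed nor needed, are in the scene too. Of the things that look like the cutter_steel, the larger one is meant.

How it is judged:
By the outcome, as a careful person would: the job done as asked, in the order asked, and still so for the second after the job is handed in, with the robot touching nothing.
It also fails if it takes over 106 s, if anything falls off the work surface, if the arm or the gripper's body presses on something with over 40 N, if the wrist force passes 120 N, or if a joint passes its speed limit or range.

## Working session

There is one attempt and no reset: what is moved stays moved. The work goes in short steps, Python scripts to look and compute and a shell command to move; the robot and the scene stay as the last step left them, time stands still between calls to the robot, and variables do not carry over. Pictures are saved under pics/ and viewed, and the job is handed in when it is done.

```bash
ls; mkdir -p pics
python3 - <<'E'
from bench import arm, imaging
import cv2
print(arm.read_state()); print(arm.nose_length)
for n in ("side","top","wrist"):
    p,d=imaging.get_image(n); cv2.imwrite(f"pics/{n}0.png",p); import numpy as np; np.save(f"pics/{n}0.npy",d)
    print(n,imaging.camera_model(n))
E
```

```text
pics
{'clock': 0.0, 'joints': array([ 1.38661511e+00,  3.85564540e-01,  6.59901122e-03, -4.98980945e-04,
       -1.19399116e+00, -2.58586419e-01]), 'joint_vel': array([ 0.00086079,  0.00134054,  0.00034995, -0.0005354 ,  0.00040826,
        0.00161551]), 'joint_efforts': array([-1.14128616e-03, -3.92291200e+01,  1.88398182e+01,  4.18628097e+00,
       -4.70735933e-03,  1.10351472e-06]), 'position': array([267.57647005, 564.34613145, 302.80609513]), 'ee_rot': array([-5.34504963e-01,  8.45164613e-01, -6.33926492e-04, -9.04821090e-04]), 'contact_force': array([-0.55130468,  0.49266176,  0.38188731]), 'wrist_torque': array([-0.00173668,  0.0058721 ,  0.01818183]), 'gripper_width': 85.32362811303206}
72.6
side {'vfov': 47.43981789565639, 'cx': 276.14477747726056, 'cy': 215.6644170117938, 'dist': array([-0.02925193,  0.        ,  0.        ,  0.        ,  0.        ]), 'T': array([[-1.70216509e-01,  7.23808726e-01, -6.68675757e-01,
        -9.18307647e+01],
       [-9.85401648e-01, -1.22857874e-01,  1.17853873e-01,
        -4.30945058e+01],
       [ 3.15157969e-03,  6.78974868e-01,  7.3415
[... 456 characters left out ...]
28e+02],
       [ 1.19476123e-04,  4.20693536e-02,  9.99114686e-01,
         9.41438012e+02],
       [ 0.00000000e+00,  0.00000000e+00,  0.00000000e+00,
         1.00000000e+00]])}
wrist {'vfov': 63.28312581193539, 'cx': 279.9378968979685, 'cy': 209.0137054059309, 'dist': array([-0.00834996,  0.        ,  0.        ,  0.        ,  0.        ]), 'hand_eye': array([[ 9.99999448e-01,  5.66968940e-04,  8.85130677e-04,
         1.18628529e-01],
       [ 7.85518097e-04, -9.62619821e-01, -2.70855061e-01,
        -7.00699448e+01],
       [ 6.98477927e-04,  2.70855606e-01, -9.62619734e-01,
        -6.92043616e+01],
       [ 0.00000000e+00,  0.00000000e+00,  0.00000000e+00,
         1.00000000e+00]])}
```

View pics/top0.png

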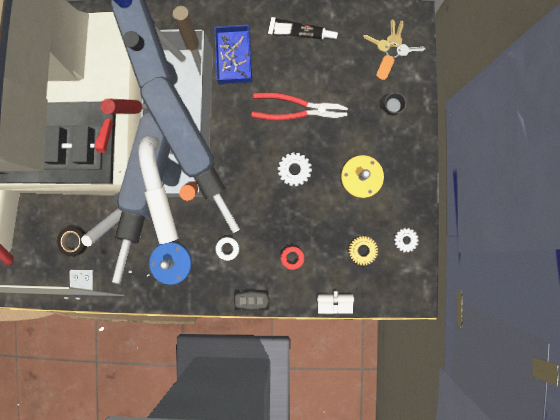

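View pics/side0.png

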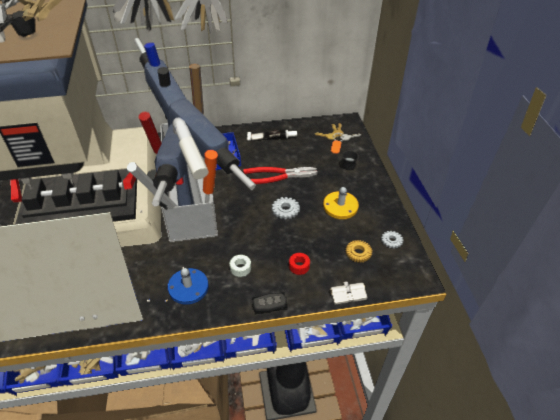

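View pics/wrist0.png

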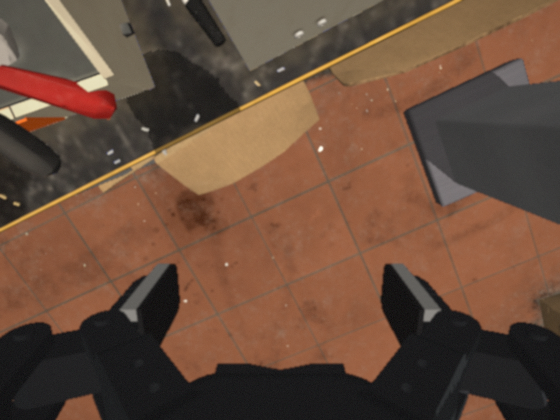

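The top picture shows the blue stand at (169,263), white spacer (228,249), red spacer (292,258), gold cutter (363,250), a small decoy (406,240), the large steel cutter (294,170) and the yellow stand (362,176). The pliers, fob and lock are near (300,106), (252,300) and (336,303). Next I measure them.

```bash
cat > h.py <<'E'
import numpy as np, cv2
from bench import arm, imaging
from scipy.spatial.transform import Rotation as R
def cam(n,st=None):
    m=imaging.camera_model(n); f=210/np.tan(np.radians(m["vfov"])/2)
    K=np.array([[f,0,m["cx"]],[0,f,m["cy"]],[0,0,1]])
    if "T" in m: T=m["T"]
    else:
        W=np.eye(4); W[:3,:3]=R.from_quat(st["ee_rot"]).as_matrix(); W[:3,3]=st["position"]; T=W@m["hand_eye"]
    return K,np.array(m["dist"]),T
def rays(px,C):
    K,D,T=C; u=cv2.undistortPoints(np.array(px,float).reshape(-1,1,2),K,D)[:,0]
    d=np.c_[u[:,0],-u[:,1],-np.ones(len(u))]@T[:3,:3].T
    return T[:3,3],d
def onz(px,z,C):
    o,d=rays(px,C); return o+d*((z-o[2])/d[:,2])[:,None]
def fromdepth(px,dep,C):
    o,d=rays(px,C); return o+d*np.array(dep)[:,None]
def proj(P,C):
    K,D,T=C; p=(np.array(P,float)-T[:3,3])@T[:3,:3]; p=p*[1,-1,-1]
    return cv2.projectPoints(p,np.zeros(3),np.zeros(3),K,D)[0][:,0]
def circ(px,z,C):
    """points on contour cast on plane z -> circle fit (min enclosing circle and algebraic)"""
    P=onz(px,z,C)[:,:2]; A=np.c_[2*P,np.ones(len(P))]; s=np.linalg.lstsq(A,(P**2).sum(1),rcond=None)[0]
    return s[:2],np.sqrt(s[2]+s[:2]@s[:2])
E
python3 - <<'E'
from h import *
seeds={"blue":(185,263,12),"yellow":(350,190,12),"white":(0,0,20),"red":(0,0,20),"gold":(0,0,10),"steel":(0,0,10)}
p=cv2.imread("pics/top0.png"); d=np.load("pics/top0.npy"); C=cam("top")
hsv=cv2.cvtColor(p,cv2.COLOR_BGR2HSV)
def rng(a,b): return cv2.inRange(hsv,np.array(a),np.array(b))
M={"blue":(rng((100,120,60),(125,255,255)),(169,263),12,45),
"yellow":(rng((20,120,120),(32,255,255)),(362,176),12,45),
"white":(rng((0,0,150),(180,60,255)),(228,249),20,25),
"red":(rng((0,150,100),(6,255,255))|rng((172,150,100),(180,255,255)),(292,258),20,25),
"gold":(rng((12,80,90),(30,255,255)),(363,250),10,25),
"steel":(rng((0,0,110),(180,60,255)),(294,170),10,30),
"decoy":(rng((0,0,110),(180,60,255)),(406,240),10,25)}
for k,(m,c,z,r) in M.items():
    q=np.zeros_like(m); cv2.circle(q,c,r,255,-1); m=m&q
    cs,h=cv2.findContours(m,cv2.RETR_CCOMP,cv2.CHAIN_APPROX_NONE)
    i=max(range(len(cs)),key=lambda i:cv2.contourArea(cs[i])); o=cs[i][:,0]
    hull=cv2.convexHull(cs[i])[:,0]
    ctr,rad=circ(o,z,C); 
    (ex,ey),er=cv2.minEnclosingCircle(onz(hull,z,C)[:,:2].astype(np.float32))
    pts=np.argwhere(m>0)[:,::-1]; dz=fromdepth(pts,d[pts[:,1],pts[:,0]],C)
    print(k,"fit",ctr.round(1),round(rad,1),"enc",round(ex,1),round(ey,1),round(er,1),"z med",np.median(dz[:,2]).round(1),"zmax",np.percentile(dz[:,2],97).round(1))
    for j in range(len(cs)):
        if h[0][j][3]==i and len(cs[j])>8:
            print("   hole",*[x.round(1) if hasattr(x,'round') else x for x in circ(cs[j][:,0],z,C)])
# post tops: depth highest
for k in("blue","yellow"):
    c=M[k][1]; ys,xs=np.mgrid[c[1]-25:c[1]+25,c[0]-25:c[0]+25]; px=np.c_[xs.ravel(),ys.ravel()]
    P=fromdepth(px,d[px[:,1],px[:,0]],C); s=(P[:,2]>40)&(P[:,2]<70); print(k,"post",np.median(P[s],0),P[s].max(0),P[s].min(0))
K,D,T=cam("wrist",arm.read_state()); print(T[:3,3])
E
```

```text
blue fit [447.   28.9] 37.2 enc 447.2 29.0 38.4 z med 13.4 zmax 16.4
   hole [422.2  12.8] 4.9
   hole [444.8  59.7] 5.2
   hole [445.2  35.1] 12.4
   hole [473.8  16.3] 5.5
yellow fit [ 606.4 -311.3] 37.7 enc 606.3 -311.4 38.5 z med 13.7 zmax 16.9
   hole [ 579.4 -324.6] 4.6
   hole [ 609.1 -281.9] 4.8
   hole [ 609.3 -314.8] 11.2
   hole [ 631.  -328.6] 4.8
white fit [474.8 -74.3] 20.0 enc 474.6 -74.2 21.0 z med 21.2 zmax 195.3
   hole [474.9 -74.2] 11.0
red fit [ 460.9 -188.7] 19.4 enc 460.9 -188.7 20.3 z med 21.2 zmax 24.2
   hole [ 450.5 -177.9] 2.9
   hole [ 461.  -188.3] 11.4
gold fit [ 474.8 -314.3] 25.1 enc 474.9 -314.0 26.6 z med 11.8 zmax 15.9
   hole [ 475.1 -314.4] 10.6
steel fit [ 617.5 -190.4] 28.7 enc 617.3 -190.5 31.0 z med 11.4 zmax 15.7
   hole [ 617.5 -190.3] 10.7
decoy fit [ 493.9 -391.5] 21.1 enc 493.8 -391.7 22.5 z med 8.5 zmax 12.6
   hole [ 494.1 -391.4] 7.5
blue post [447.82456357  27.15942825  55.64899212] [455.68061887  37.70542465  61.5230965 ] [440.60140326  21.11393393  40.52510172]
yellow post [ 605.47148995 -310.10331181   56.47538714] [ 614.11898627 -302.56068486   61.70277596] [ 598.68883286 -319.21715837   43.70356663]
[330.93124825 534.41927934 372.28436342]
```

Run:
```python
from h import *
H={}
allP=[]
for n in("top","side"):
    d=np.load(f"pics/{n}0.npy"); C=cam(n); ys,xs=np.mgrid[0:420,0:560]; px=np.c_[xs.ravel(),ys.ravel()]; s=d.ravel()>0
    P=fromdepth(px[s],d.ravel()[s],C); allP.append(P)
P=np.vstack(allP); 
print("max z per cell; cols y 600..-500 step 50, rows x")
for x in range(950,150,-50):
    r=[]
    for y in range(600,-500,-50):
        s=(P[:,0]>=x)&(P[:,0]<x+50)&(P[:,1]>=y-50)&(P[:,1]<y)
        r.append("%4d"%P[s,2].max() if s.sum()>2 else "   .")
    print(x," ".join(r))
p=cv2.imread("pics/top0.png");C=cam("top");Pt=allP[0]
for nm,(a,b) in {"fob":((230,285),(275,315)),"lock":((312,285),(360,318)),"pliers":((245,88),(352,122))}.items():
    Q=onz([a,b],8,C); lo=Q[:,:2].min(0);hi=Q[:,:2].max(0)
    s=(Pt[:,0]>lo[0])&(Pt[:,0]<hi[0])&(Pt[:,1]>lo[1])&(Pt[:,1]<hi[1])&(Pt[:,2]>6)
    print(nm,Pt[s].min(0).round(),Pt[s].max(0).round())
# fingers in tool frame, wrist depth
d=np.load("pics/wrist0.npy"); m=imaging.camera_model("wrist"); K,D,_=cam("wrist",arm.read_state())
C=(K,D,m["hand_eye"]); ys,xs=np.mgrid[0:420,0:560]; px=np.c_[xs.ravel(),ys.ravel()]; s=(d.ravel()>0)&(d.ravel()<170)
T=fromdepth(px[s],d.ravel()[s],C); print("finger tool-frame",T.min(0),T.max(0),np.percentile(T[:,2],[90,99,99.9]))
```

```text
max z per cell; cols y 600..-500 step 50, rows x
950    .    .    .    .    .    .    .  150  345  343  327  324  327  295  323  321  317  314  311  308  305  300
900    .    .    .    .    .    .    2  148  357  347  338  349  339  326  329  323  319  315  313  309  306  320
850    .    .    .    .    .    .    .    .  368  375  379  368  360  360  340   19   27   24   10   12    6  342
800    .    .    2    3    .    .  407  408  407  405  304  305  263   21   33    6    6    7    8   11    7  361
750    .    .    .    5    3   58  412  434  408  409  261  286  264   33   31   16    8    6    8   35    7  434
700    .    .    .    4   55   80  448  455  448  409  181  283  248    6   19   19   18   16   34   37  471  471
650    .    .    .    4  125  126  434  458  455  408  243  247  247  226    7    6    6    8    6    7  437  462
600    .    .    .    .  116  158  407  435  407  407   62  278  277  234    7   18   17   19   61    8  457  456
550    .    .    . -623  119  263  383  398  398   82  235  278  277  232    6   15   14   17   60    7  466  468
500    .    .    . -514 -
[... 340 characters left out ...]
   35  118  129  122  123  111    5    6    6   18   20    6   20   23    6    7    6  532
300    .    .    .    .    2    3    2    2    3    3    3    5    4    4    4    3    3    2    1    2    3  471
250 -517 -530    .    .    . -223 -221 -218 -213 -212 -209 -209    .    .    .    .    .    .    .    .  371  406
200 -529 -542    .    .    .    .    .    .    . -789 -790 -789 -783 -789 -789 -790 -786 -786 -789 -788  362  357
fob [ 367. -149.    6.] [401. -79.  20.]
lock [ 357. -297.    6.] [ 402. -227.   23.]
pliers [ 706. -291.    6.] [ 763. -103.   20.]
finger tool-frame [-74.99232619 -22.37880876 -25.19471869] [75.10034791 11.76165649 61.13377525] [30.57655246 54.58065722 59.55432718]
```

Run:
```python
from h import *
for n in("top","side"):
    d=np.load(f"pics/{n}0.npy"); C=cam(n); ys,xs=np.mgrid[0:420,0:560]; px=np.c_[xs.ravel(),ys.ravel()]; s=d.ravel()>0
    P=fromdepth(px[s],d.ravel()[s],C); print(n,"y cols", list(range(160,-120,-20)))
    for x in range(640,340,-20):
        r=[]
        for y in range(160,-120,-20):
            s=(P[:,0]>=x)&(P[:,0]<x+20)&(P[:,1]>=y-20)&(P[:,1]<y)
            r.append("%4d/%-4d"%(P[s,2].min(),P[s,2].max()) if s.sum()>0 else "    .    ")
        print(x," ".join(r))
p=cv2.imread("pics/side0.png"); cv2.imwrite("pics/side_z.png",cv2.resize(p[60:340,100:350],None,fx=2.1,fy=2.1,interpolation=cv2.INTER_CUBIC))
```

```text
top y cols [160, 140, 120, 100, 80, 60, 40, 20, 0, -20, -40, -60, -80, -100]
640   88/125    55/118    55/111    47/62       .         .        6/232   224/237   224/242    -1/241    -2/237    -2/5      -2/6      -2/4   
620   87/126    57/118    55/110    53/62       .         .        3/234     7/266   142/263   229/238    -2/237    -2/230    -4/5      -2/7   
600   75/127    56/93     56/80     56/61       .      223/223   222/240     4/278     4/277   218/235    -2/234    -2/233    -1/5      -2/6   
580   54/81     56/82     52/81       .         .        1/236     2/245     3/278     5/277   135/232     0/232    -1/229    -2/209    -2/6   
560   -1/58     12/58     40/58       .         .        6/245    -3/248    -1/274     0/275    -1/231    -2/231    -2/218    -2/213    -2/6   
540   -3/7      -3/4        .         .      202/210   204/251    -1/252    -4/267    -2/272    -2/265    -2/230    -1/213    -2/212    -2/6   
520   -1/4        .         .         .       -1/230   199/250    -2/251    -2/263    -3/269    -1/266    -2/5      -1/6      -1/201    -2/198 
500   -3/4     
[... 2672 characters left out ...]
2/3      -2/4      -2/4      -1/15      9/251    10/242  -707/16     -2/15     -1/3    -563/21   -564/23   -566/22   -561/3   
420  218/248  -176/249  -177/249    -2/4      -2/15      3/252  -363/58   -661/15   -176/16     -2/2    -568/4    -563/5    -568/3    -562/3   
400 -175/236  -178/239  -180/238  -171/4    -172/4    -174/15   -372/15   -623/14   -179/2    -173/4    -581/3    -583/5    -578/4    -552/5   
380 -381/109  -372/111  -177/101  -172/3    -172/3    -273/3    -376/4    -560/4    -178/4    -171/3    -564/4    -563/3    -565/17   -560/17  
360 -442/3    -447/4    -447/3    -453/3    -455/3    -463/3    -469/2    -505/3    -208/3    -212/3    -212/3    -555/5    -563/17   -552/18
```

View pics/side_z.png

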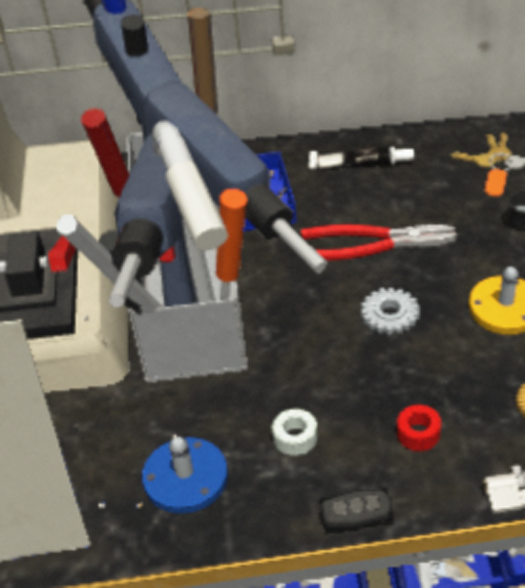

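Run:
```python
from h import *
for n in("top","side"):
    d=np.load(f"pics/{n}0.npy"); C=cam(n); ys,xs=np.mgrid[0:420,0:560]; px=np.c_[xs.ravel(),ys.ravel()]; s=d.ravel()>0
    P=fromdepth(px[s],d.ravel()[s],C); q=px[s]
    k=(np.hypot(P[:,0]-447,P[:,1]-29)<70)&(P[:,2]>100); print(n,k.sum())
    i=np.argsort(np.hypot(P[k,0]-447,P[k,1]-29))[:400:18]
    print(np.c_[q[k][i],P[k][i].round(),np.hypot(P[k,0]-447,P[k,1]-29)[i].round()].astype(int))
for n in("top","side"):
    a=cv2.imread(f"pics/{n}0.png"); b,d=imaging.get_image(n); print(n,"changed px",(cv2.absdiff(a,b).max(2)>40).sum())
p,_=imaging.get_image("top"); cv2.imwrite("pics/top_z.png",cv2.resize(p[120:310,40:260],None,fx=3,fy=3,interpolation=cv2.INTER_CUBIC))
```

```text
top 1143
[[121 273 447  39 250  10]
 [120 272 449  41 248  12]
 [119 276 443  42 249  14]
 [124 264 459  38 242  15]
 [116 276 444  44 254  16]
 [118 267 455  43 250  17]
 [117 269 452  46 247  18]
 [120 263 461  42 247  19]
 [116 267 455  47 248  19]
 [114 279 439  48 253  20]
 [113 276 443  50 251  21]
 [113 281 437  49 253  23]
 [124 256 470  37 244  24]
 [127 254 472  35 238  26]
 [118 256 470  46 242  28]
 [125 251 477  36 244  31]
 [122 250 478  40 245  33]
 [127 247 482  35 239  35]
 [126 245 485  36 239  38]
 [126 243 487  36 241  41]
 [124 242 489  39 240  43]
 [130 240 491  32 236  45]
 [131 239 493  28 244  46]]
side 937
[[161 197 447  41 245  12]
 [159 198 443  44 247  15]
 [162 191 461  39 244  17]
 [157 193 455  47 247  19]
 [157 191 458  46 248  21]
 [157 202 433  46 249  22]
 [156 204 433  49 245  24]
 [160 188 469  43 243  26]
 [152 202 434  54 249  28]
 [158 186 476  46 241  34]
 [161 183 484  42 240  39]
 [171 188 487  28 223  41]
 [168 185 488  32 230  41]
 [169 180 489  29 240  42]
 [166 188 489  36 223  43]
 [164 181 490  37 238  44]
 [166 178 491  33 243  44]
 [165 175 492  34 248  46]
 [159 175 492  43 250  47]
 [159 179 492  44 241  48]
 [159 178 493  44 243  48]
 [159 181 494  45 236  49]
 [157 181 494  48 236  51]]
top changed px 0
side changed px 0
```

View pics/top_z.png

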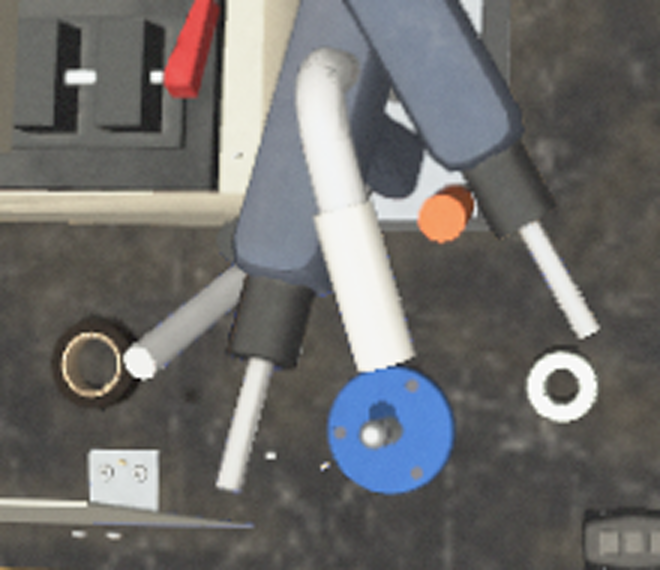

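The tools standing in the box hang over the blue stand at about z 250, so I do the yellow stand first and keep clear of them. First I go up and turn the jaws to line up with world x.

```bash
python3 -m crank '{"delta_pos":[[0,0,-0.015],[0,0,-0.015],[0,0,-0.015],[0,0,-0.015],[0,0,-0.015],[0,0,-0.015],[0,0,-0.01],[0,0,0]],"twist":[0.125,0.125,0.125,0.125,0.125,0.125,0.125,0.125]}' 1; python3 -m crank '{"delta_pos":[[0,0,0],[0,0,0]],"twist":[0.08,0.045]}'
python3 - <<'E'
from h import *
s=arm.read_state(); print(s["position"],R.from_quat(s["ee_rot"]).as_matrix().round(3),s["joints"].round(3))
E
```

```text
clock: 0.97
position: [268.1, 565.2, 406.9]
ee_rot: [-0.061, 0.998, 0.002, 0.001]
contact_force: [0.5, 0.4, -0.5]
gripper_width: 85.5
clock: 1.13
position: [267.7, 564.7, 404.1]
ee_rot: [0.0, 1.0, 0.0, -0.0]
contact_force: [-0.2, -1.2, 0.2]
gripper_width: 85.3
[267.68116386 564.66374738 404.07975227] [[-1.  0. -0.]
 [ 0.  1.  0.]
 [ 0.  0. -1.]] [ 1.387  0.338  0.185 -0.    -1.417 -1.387]
```

```bash
python3 -m crank '{"delta_pos":[[-0.012,-0.041,0],[-0.012,-0.041,0],[-0.012,-0.041,0],[-0.012,-0.041,0],[-0.012,-0.041,0],[-0.012,-0.041,0],[-0.012,-0.041,0],[-0.012,-0.041,0]],"twist":[0,0,0,0,0,0,0,0]}'; python3 -m crank '{"delta_pos":[[0,-0.0415,0],[0,-0.0415,0],[0,-0.0415,0],[0,-0.0415,0],[0,-0.0415,0],[0,-0.0415,0],[0,-0.0415,0],[0,-0.0415,0]],"twist":[0,0,0,0,0,0,0,0]}'; python3 -m crank '{"delta_pos":[[0,-0.04,0],[0,-0.03,0],[0,0,0]],"twist":[0,0,0]}'
python3 - <<'E'
from h import *
s=arm.read_state(); print(s["position"],s["joints"].round(3))
p,d=imaging.get_image("wrist"); cv2.imwrite("pics/wrist1.png",p); np.save("pics/wrist1.npy",d)
p,d=imaging.get_image("side"); cv2.imwrite("pics/side1.png",p)
np.save("pics/w1pos.npy",np.r_[s["position"],s["ee_rot"]])
E
```

```text
clock: 1.8
position: [362.2, 242.9, 404.2]
ee_rot: [-0.002, 1.0, 0.0, 0.0]
contact_force: [0.8, -0.4, 0.7]
gripper_width: 85.3
clock: 2.47
position: [362.4, -88.8, 404.5]
ee_rot: [-0.002, 1.0, 0.0, 0.001]
contact_force: [0.9, 0.1, 0.0]
gripper_width: 85.3
clock: 2.72
position: [362.9, -160.8, 403.7]
ee_rot: [0.002, 1.0, -0.0, -0.0]
contact_force: [-0.8, -0.2, 0.3]
gripper_width: 85.3
[ 362.9368476  -160.80897661  403.74383919] [-2.000e-03 -8.400e-02 -3.110e-01  1.000e-03 -1.345e+00 -2.000e-03]
```

View pics/wrist1.png

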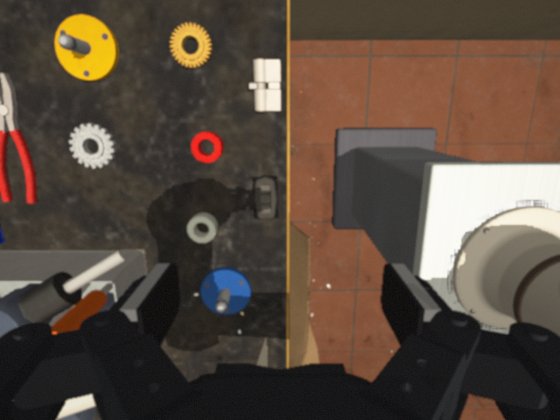

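View pics/side1.png

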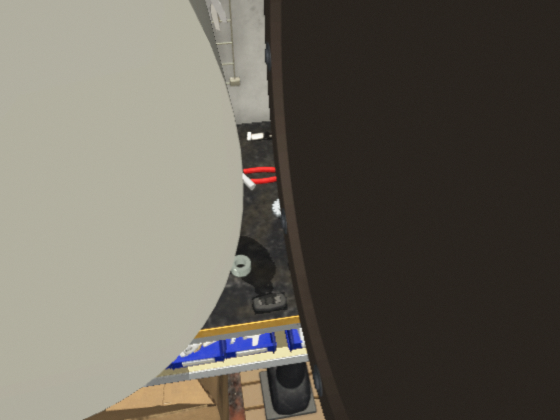

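```bash
cat > w.py <<'E'
from h import *
MS={"blue":[((100,120,60),(125,255,255))],"yellow":[((20,120,120),(32,255,255))],"white":[((0,0,110),(180,70,255))],
"red":[((0,150,80),(6,255,255)),((172,150,80),(180,255,255))],"gold":[((12,80,90),(30,255,255))],"steel":[((0,0,100),(180,70,255))]}
def find(img,C,name,xy,z,rad):
    """mask inside circle of radius rad(mm) round the expected world point; returns fit"""
    hsv=cv2.cvtColor(img,cv2.COLOR_BGR2HSV); m=0
    for a,b in MS[name]: m=m|cv2.inRange(hsv,np.array(a),np.array(b))
    t=np.linspace(0,2*np.pi,40); poly=proj(np.c_[xy[0]+rad*np.cos(t),xy[1]+rad*np.sin(t),t*0+z],C)
    q=np.zeros(m.shape,np.uint8); cv2.fillPoly(q,[poly.astype(np.int32)],255); m=m&q
    cs,h=cv2.findContours(m,cv2.RETR_CCOMP,cv2.CHAIN_APPROX_NONE)
    i=max(range(len(cs)),key=lambda i:cv2.contourArea(cs[i]))
    hull=cv2.convexHull(cs[i])[:,0]
    e=cv2.minEnclosingCircle(onz(hull,z,C)[:,:2].astype(np.float32))
    c,r=circ(cs[i][:,0],z,C)
    out=[name,"fit",c.round(1).tolist(),round(float(r),1),"enc",np.round(e[0],1).tolist(),round(e[1],1)]
    for j in range(len(cs)):
        if h[0][j][3]==i and len(cs[j])>20:
            c,r=circ(cs[j][:,0],z,C); out+=["hole",c.round(1).tolist(),round(float(r),1)]
    return out
E
python3 - <<'E'
from w import *
v=np.load("pics/w1pos.npy"); C=cam("wrist",{"position":v[:3],"ee_rot":v[3:]}); p=cv2.imread("pics/wrist1.png")
for n,xy,z,r in [("blue",(447,29),12,50),("yellow",(606,-311),12,50),("white",(475,-74),20,28),("red",(461,-189),20,28),("gold",(475,-314),10,34),("steel",(617.5,-190.4),10,38)]:
    print(*find(p,C,n,xy,z,r))
E
```

```text
blue fit [447.0, 26.9] 34.5 enc [446.7, 27.8] 39.9
yellow fit [606.0, -310.3] 38.1 enc [605.8, -310.7] 39.2 hole [580.0, -323.3] 4.6 hole [619.8, -316.2] 16.5
white fit [475.2, -74.3] 20.0 enc [475.2, -74.5] 21.1 hole [475.5, -74.5] 10.4
red fit [460.6, -188.0] 21.2 enc [460.3, -187.8] 22.3 hole [459.9, -188.2] 9.1
gold fit [475.4, -312.8] 26.1 enc [475.2, -312.8] 27.1 hole [475.3, -313.1] 9.6
steel fit [618.0, -189.5] 29.5 enc [617.9, -189.4] 31.5 hole [618.8, -189.6] 9.8
```

The wrist camera agrees with the top view to within 1.5 mm. I'll approach the white spacer low, from the robot's side, watching the force because a tool tip hangs near there.

```bash
python3 -m crank '{"delta_pos":[[-0.013,0.029,0],[-0.013,0.029,0],[-0.013,0.029,0.02],[-0.013,0,0.04],[0,0,0.04],[0,0,0.04],[0,0,0.04],[0,0,0.04]],"twist":[0,0,0,0,0,0,0,0]}' 0.75; python3 -m crank '{"delta_pos":[[0,0,0.04],[0,0,0.03],[0,0,0.004],[0,0,0]],"twist":[0,0,0,0]}'
python3 - <<'E'
from h import *
p,d=imaging.get_image("side"); cv2.imwrite("pics/side2.png",p);p,d=imaging.get_image("top"); cv2.imwrite("pics/top2.png",p)
E
```

```text
clock: 3.48
position: [415.0, -68.2, 183.3]
ee_rot: [-0.003, 1.0, 0.0, 0.001]
contact_force: [1.3, -0.4, -0.1]
gripper_width: 63.9
clock: 3.82
position: [414.7, -68.9, 109.3]
ee_rot: [-0.003, 1.0, -0.001, -0.002]
contact_force: [0.3, 0.1, 0.6]
gripper_width: 63.5
```

View pics/side2.png

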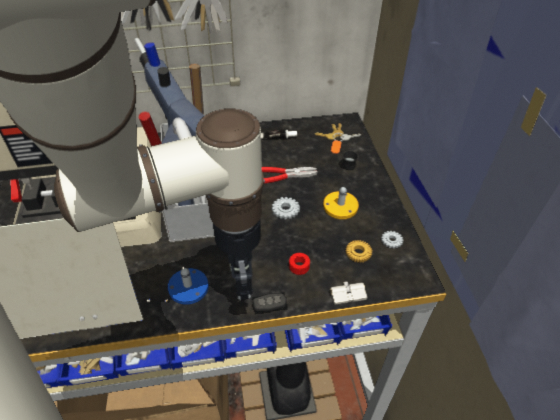

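View pics/top2.png

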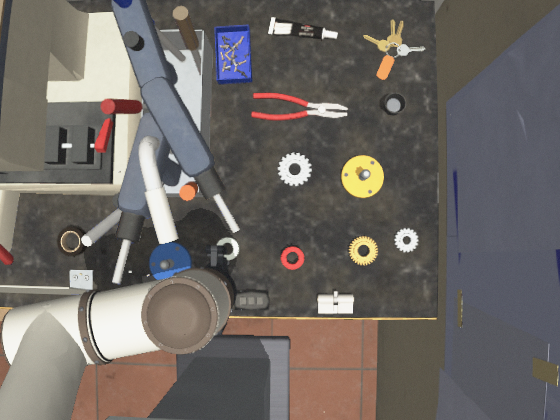

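Run:
```python
from h import *
s=arm.read_state(); print(s["joints"].round(3))
p,dt=imaging.get_image("top"); _,ds=imaging.get_image("side")
for n,d,pts in (("top",dt,[(180,312),(215,280),(185,270),(120,325),(120,300),(120,340),(60,330),(60,310),(60,350),(40,400)]),("side",ds,[(229,130),(229,180),(240,205),(235,225),(238,235),(180,175),(180,190),(180,199),(110,190),(110,215),(90,223),(100,60),(100,120)])):
    C=cam(n)
    for q in pts: print(n,q,fromdepth([q],[d[q[1],q[0]]],C)[0].round())
```

```text
[ 0.225  0.311 -0.719  0.001 -0.538 -0.22 ]
top (180, 312) [422. -75. 401.]
top (215, 280) [447. -98. 313.]
top (185, 270) [457. -58. 300.]
top (120, 325) [402.  -3. 380.]
top (120, 300) [428.   1. 367.]
top (120, 340) [384.  -2. 375.]
top (60, 330) [394.  64. 386.]
top (60, 310) [414.  71. 369.]
top (60, 350) [377.  55. 405.]
top (40, 400) [342.  48. 469.]
side (229, 130) [391. -68. 399.]
side (229, 180) [374. -62. 331.]
side (240, 205) [374. -74. 282.]
side (235, 225) [375. -64. 240.]
side (238, 235) [386. -68. 204.]
side (180, 175) [366.  -1. 357.]
side (180, 190) [359.   2. 338.]
side (180, 199) [364.   5. 317.]
side (110, 190) [291.  66. 413.]
side (110, 215) [338.  90. 329.]
side (90, 223) [332. 115. 325.]
side (100, 60) [175.  14. 621.]
side (100, 120) [198.  31. 564.]
```

Run:
```python
from h import *
for n in("top","side"):
    d=np.load(f"pics/{n}0.npy"); C=cam(n); ys,xs=np.mgrid[0:420,0:560]; px=np.c_[xs.ravel(),ys.ravel()]; s=d.ravel()>0
    P=fromdepth(px[s],d.ravel()[s],C)
    k=(P[:,2]>150)&(P[:,2]<330)&(P[:,0]<640)&(P[:,1]<-20)&(P[:,1]>-160)
    Q=P[k]; 
    for x in range(480,640,10):
        g=Q[(Q[:,0]>=x)&(Q[:,0]<x+10)]
        if len(g): print(n,x,len(g),"y",g[:,1].min().round(),g[:,1].max().round(),"z",g[:,2].min().round(),g[:,2].max().round())
```

```text
top 480 1 y -20.0 -20.0 z 255.0 255.0
top 490 96 y -37.0 -20.0 z 243.0 261.0
top 500 122 y -113.0 -20.0 z 190.0 263.0
top 510 153 y -113.0 -20.0 z 189.0 263.0
top 520 144 y -107.0 -20.0 z 191.0 264.0
top 530 122 y -101.0 -20.0 z 192.0 266.0
top 540 112 y -95.0 -20.0 z 192.0 266.0
top 550 254 y -89.0 -20.0 z 192.0 262.0
top 560 279 y -93.0 -34.0 z 153.0 232.0
top 570 221 y -91.0 -30.0 z 152.0 221.0
top 580 249 y -85.0 -34.0 z 197.0 229.0
top 590 267 y -79.0 -31.0 z 196.0 233.0
top 600 285 y -77.0 -23.0 z 189.0 235.0
top 610 290 y -75.0 -20.0 z 192.0 235.0
top 620 258 y -69.0 -21.0 z 191.0 238.0
top 630 234 y -63.0 -20.0 z 195.0 239.0
side 480 5 y -24.0 -20.0 z 252.0 256.0
side 490 105 y -35.0 -20.0 z 232.0 259.0
side 500 69 y -111.0 -20.0 z 183.0 259.0
side 510 63 y -108.0 -21.0 z 186.0 262.0
side 520 52 y -103.0 -20.0 z 189.0 264.0
side 530 42 y -95.0 -21.0 z 190.0 261.0
side 540 116 y -91.0 -34.0 z 190.0 229.0
side 550 435 y -87.0 -25.0 z 150.0 231.0
side 560 175 y -91.0 -21.0 z 151.0 231.0
side 570 73 y -83.0 -47.0 z 198.0 219.0
side 580 158 y -77.0 -31.0 z 209.0 228.0
side 590 187 y -75.0 -26.0 z 187.0 233.0
side 600 166 y -75.0 -20.0 z 191.0 233.0
side 610 104 y -67.0 -20.0 z 198.0 235.0
side 620 80 y -60.0 -21.0 z 227.0 237.0
side 630 69 y -56.0 -20.0 z 228.0 239.0
```

To learn whether those overhanging tools are solid, I'll touch the lowest tip (about (502,-108,193)) gently with one fingertip, where the wrist sensor can feel it.

```bash
python3 -m crank '{"delta_pos":[[0,0,-0.041],[0,-0.02,-0.041],[0,-0.02,-0.041],[-0.012,0,-0.003],[-0.015,0,0],[0,0,0]],"twist":[0,0,0,0,0,0]}';  python3 -m crank '{"delta_pos":[[-0.003,0,0],[-0.003,0,0],[-0.003,0,0],[0,0,0]],"twist":[0,0,0,0]}'; python3 -m crank '{"delta_pos":[[-0.003,0,0],[-0.003,0,0],[0,0,0]],"twist":[0,0,0]}'
```

```text
clock: 4.52
position: [445.0, -106.4, 232.6]
ee_rot: [-0.001, 1.0, 0.0, 0.004]
contact_force: [0.2, 0.0, 0.9]
gripper_width: 64.0
clock: 4.85
position: [451.4, -106.0, 229.2]
ee_rot: [-0.002, 1.0, -0.0, -0.0]
contact_force: [0.3, -1.0, -0.4]
gripper_width: 63.8
clock: 5.1
position: [457.8, -106.1, 229.1]
ee_rot: [-0.002, 1.0, -0.0, 0.0]
contact_force: [-0.2, 0.3, 0.1]
gripper_width: 64.0
```

```bash
for i in 1; do python3 -m crank '{"delta_pos":[[-0.003,0,0],[-0.003,0,0],[0,0,0]],"twist":[0,0,0]}'; python3 -m crank '{"delta_pos":[[-0.003,0,0],[-0.003,0,0],[0,0,0]],"twist":[0,0,0]}'; python3 -m crank '{"delta_pos":[[-0.003,0,0],[-0.003,0,0],[0,0,0]],"twist":[0,0,0]}'; done
python3 - <<'E'
from h import *
p,d=imaging.get_image("wrist"); cv2.imwrite("pics/wrist3.png",p)
p,d=imaging.get_image("top"); cv2.imwrite("pics/top3.png",p)
E
```

```text
clock: 5.35
position: [463.9, -106.1, 229.2]
ee_rot: [-0.002, 1.0, -0.0, 0.0]
contact_force: [0.4, 1.4, 0.5]
gripper_width: 64.1
clock: 5.6
position: [469.9, -106.1, 229.2]
ee_rot: [-0.002, 1.0, -0.0, 0.0]
contact_force: [1.3, -0.0, 0.5]
gripper_width: 64.1
clock: 5.85
position: [475.9, -106.1, 229.2]
ee_rot: [-0.002, 1.0, -0.0, 0.0]
contact_force: [0.4, -0.2, -0.8]
gripper_width: 64.3
```

View pics/wrist3.png

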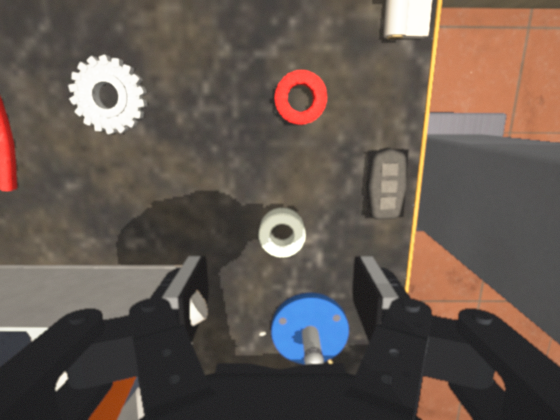

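View pics/top3.png

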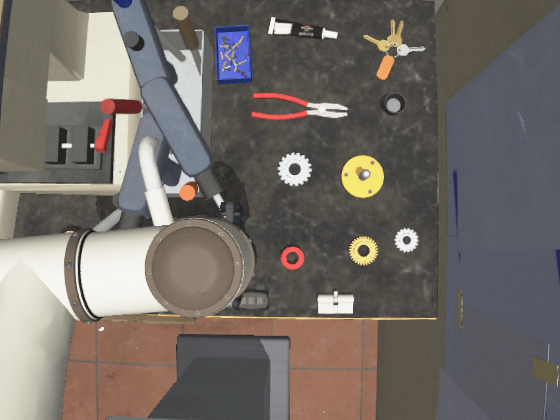

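No force at all, and the wrist picture shows the tool's end at (198,305) inside the finger. The overhanging tools are not solid. Now I pick up the white spacer.

```bash
python3 -m crank '{"delta_pos":[[0,0.032,0],[0,0,0.03],[0,0,0.03],[0,0,0.03],[0,0,0.02],[0,0,0]],"twist":[0,0,0,0,0,0]}' 0.75
python3 - <<'E'
from w import *
s=arm.read_state(); C=cam("wrist",s); p,d=imaging.get_image("wrist"); cv2.imwrite("pics/wrist4.png",p)
print(s["position"],R.from_quat(s["ee_rot"]).as_matrix()[:2,0],s["joint_efforts"].round(1)); print(*find(p,C,"white",(475,-74),20,28))
E
```

```text
clock: 6.45
position: [472.5, -74.4, 115.5]
ee_rot: [-0.001, 1.0, -0.0, -0.005]
contact_force: [-0.2, 0.1, 0.1]
gripper_width: 63.9
[472.54569523 -74.35890271 115.51240537] [-0.99995598 -0.0021852 ] [  0.3 -31.5  12.2   2.8   0.4   0. ]
white fit [475.0, -75.8] 23.5 enc [475.3, -74.7] 27.8 hole [475.6, -77.3] 7.7
```

View pics/wrist4.png

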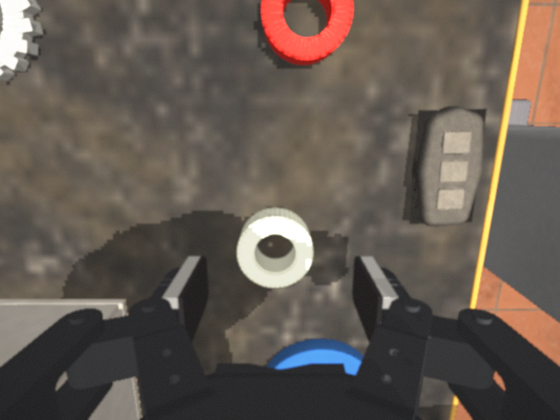

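```bash
python3 -m crank '{"delta_pos":[[0,0,0.015],[0,0,0.015],[0,0,0.007],[0,0,0],[0,0,0]],"twist":[0,0,0,0,0]}'
```

```text
clock: 6.92
position: [475.9, -74.1, 83.1]
ee_rot: [-0.002, 1.0, 0.0, 0.001]
contact_force: [-0.1, 0.1, -0.2]
gripper_width: 64.2
```

```bash
python3 -m crank '{"delta_pos":[[0,0,0.007],[0,0,0],[0,0,0]],"twist":[0,0,0]}'; python3 -m crank '{"delta_pos":[[0,0,0],[0,0,0],[0,0,0],[0,0,0],[0,0,0],[0,0,0]],"twist":[0,0,0,0,0,0]}' 0.0; python3 -m crank '{"delta_pos":[[0,0,-0.02],[0,0,-0.03],[0,0,-0.03],[0,0,0]],"twist":[0,0,0,0]}'
python3 - <<'E'
from w import *
s=arm.read_state(); C=cam("wrist",s); p,d=imaging.get_image("wrist"); cv2.imwrite("pics/wrist5.png",p)
print(s["position"],s["contact_force"],s["gripper_width"])
E
```

```text
clock: 7.17
position: [475.3, -74.1, 75.4]
ee_rot: [-0.002, 1.0, 0.0, 0.0]
contact_force: [-0.1, -0.2, -0.1]
gripper_width: 64.1
clock: 7.67
position: [475.4, -74.1, 75.9]
ee_rot: [-0.002, 1.0, -0.0, 0.0]
contact_force: [-0.6, -0.4, 4.9]
gripper_width: 37.7
clock: 8.0
position: [478.3, -73.8, 160.4]
ee_rot: [-0.002, 1.0, 0.0, 0.006]
contact_force: [1.3, -0.3, 0.9]
gripper_width: 37.9
[478.26188306 -73.83612421 160.40382425] [ 1.25746486 -0.34180122  0.86357689] 37.8551557559437
```

View pics/wrist5.png

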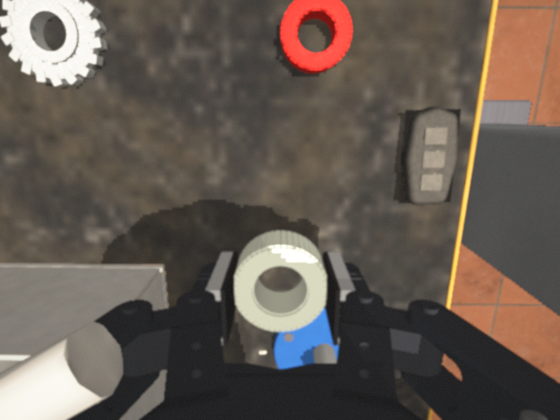

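```bash
python3 -m crank '{"delta_pos":[[-0.016,-0.0296,0],[-0.016,-0.0296,0],[-0.016,-0.0296,0],[-0.016,-0.0296,0],[-0.016,-0.0296,0],[-0.016,-0.0296,0],[-0.016,-0.0296,0],[-0.016,-0.0296,0]],"twist":[0,0,0,0,0,0,0,0]}'; python3 -m crank '{"delta_pos":[[0,0,0],[0,0,0],[0,0,0]],"twist":[0,0,0]}'
python3 - <<'E'
from w import *
s=arm.read_state(); C=cam("wrist",s); p,d=imaging.get_image("wrist"); cv2.imwrite("pics/wrist6.png",p)
p2,d2=imaging.get_image("side"); cv2.imwrite("pics/side6.png",p2); 
print(s["position"],s["ee_rot"])
ys,xs=np.mgrid[0:420,0:560]; px=np.c_[xs.ravel(),ys.ravel()]; m=d.ravel()>0; P=fromdepth(px[m],d.ravel()[m],C)
k=(np.hypot(P[:,0]-606,P[:,1]+311)<25)&(P[:,2]>45)&(P[:,2]<62); print("post pts",k.sum(),np.median(P[k],0) if k.sum() else "")
k=(P[:,2]>98)&(P[:,2]<108)&(np.hypot(*(P[:,:2]-s["position"][:2]).T)<30); print("spacer top",k.sum(),np.median(P[k],0) if k.sum() else "")
E
```

```text
clock: 8.72
position: [603.7, -311.9, 153.2]
ee_rot: [-0.001, 1.0, 0.001, -0.001]
contact_force: [0.8, 0.9, -0.2]
gripper_width: 37.7
clock: 8.97
position: [602.8, -310.1, 153.3]
ee_rot: [-0.001, 1.0, 0.001, -0.002]
contact_force: [-0.1, 0.7, -1.6]
gripper_width: 37.5
[ 602.82226295 -310.11346239  153.2714587 ] [-1.08696083e-03  9.99997797e-01  7.51039563e-04 -1.63138265e-03]
post pts 43 [ 608.54875486 -318.0244532    47.0087186 ]
spacer top 915 [ 585.22237555 -318.89319996  103.26500286]
```

View pics/wrist6.png

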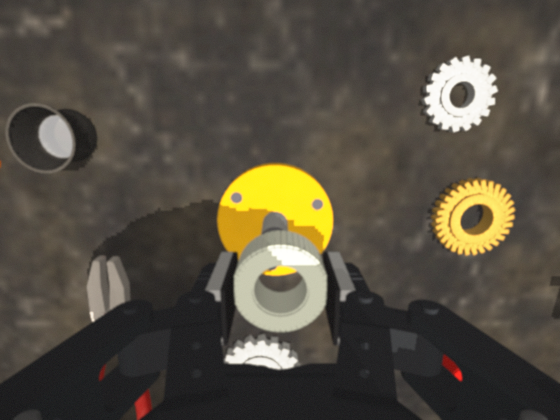

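View pics/side6.png

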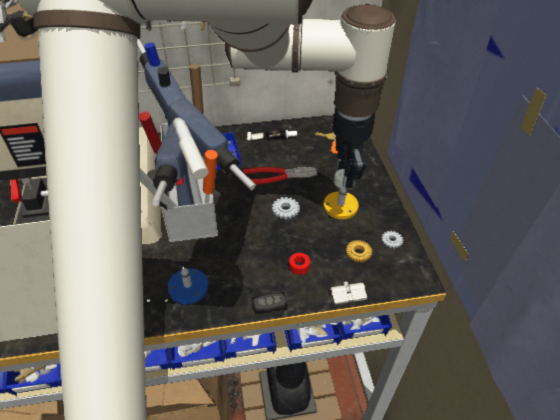

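Run:
```python
from w import *
s=arm.read_state(); C=cam("wrist",s); p=cv2.imread("pics/wrist6.png")
cv2.imwrite("pics/w6z.png",cv2.resize(p[150:340,200:360],None,fx=4,fy=3.15*4/3.15,interpolation=cv2.INTER_CUBIC)[:600*1][:,:])
hsv=cv2.cvtColor(p,cv2.COLOR_BGR2HSV); m=cv2.inRange(hsv,np.array((20,150,60)),np.array((32,255,255)))
ys,xs=np.nonzero(m); k=(xs>210)&(xs<340)&(ys<215)&(ys>150); m2=np.zeros_like(m); m2[ys[k],xs[k]]=255
cs,_=cv2.findContours(m2,cv2.RETR_EXTERNAL,cv2.CHAIN_APPROX_NONE); c=max(cs,key=cv2.contourArea)[:,0]; c=c[(c[:,1]<210)]
print("base",circ(c,12,C))
print("bore corners",onz([(254,285),(307,285),(281,262),(281,313)],s["position"][2]-56,C).round(1))
```

```text
base (array([ 607.63158285, -311.59502158]), np.float64(36.925526953279196))
bore corners [[ 614.9 -311.3   98.5]
 [ 593.3 -311.3   98.5]
 [ 603.9 -321.5   98.5]
 [ 603.8 -298.3   98.5]]
```

View pics/w6z.png

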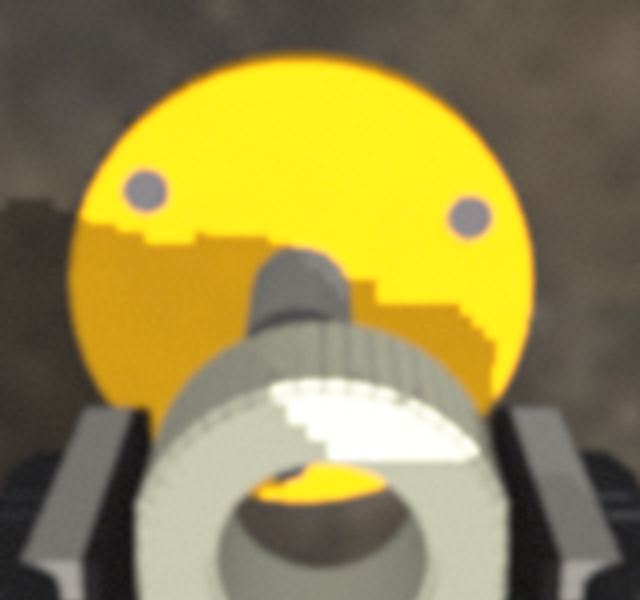

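```bash
python3 -m crank '{"delta_pos":[[-0.0035,-0.001,0],[0,0,0.012],[0,0,0],[0,0,0]],"twist":[0,0,0,0]}'; python3 -m crank '{"delta_pos":[[0,0,0.008],[0,0,0.008],[0,0,0.008],[0,0,0]],"twist":[0,0,0,0]}'
```

```text
clock: 9.4
position: [606.8, -310.8, 141.9]
ee_rot: [-0.002, 1.0, 0.0, -0.001]
contact_force: [-0.2, -0.4, -0.5]
gripper_width: 37.8
clock: 9.73
position: [606.1, -311.1, 116.4]
ee_rot: [-0.001, 1.0, 0.001, -0.002]
contact_force: [0.4, 0.7, -0.6]
gripper_width: 37.8
```

```bash
python3 -m crank '{"delta_pos":[[0,0,0.01],[0,0,0.01],[0,0,0.006],[0,0,0],[0,0,0]],"twist":[0,0,0,0,0]}'
```

```text
clock: 10.15
position: [607.1, -311.5, 92.4]
ee_rot: [-0.002, 1.0, 0.0, -0.001]
contact_force: [0.6, -0.6, -0.9]
gripper_width: 37.6
```

```bash
python3 -m crank '{"delta_pos":[[0,0,0.003],[0,0,0],[0,0,0]],"twist":[0,0,0]}';python3 -m crank '{"delta_pos":[[0,0,0],[0,0,0],[0,0,0],[0,0,0]],"twist":[0,0,0,0]}' 0.7; python3 -m crank '{"delta_pos":[[0,0,-0.02],[0,0,-0.03],[0,0,-0.03],[0,0,0]],"twist":[0,0,0,0]}'
```

```text
clock: 10.4
position: [607.5, -311.6, 90.4]
ee_rot: [-0.001, 1.0, -0.0, 0.0]
contact_force: [0.2, 0.2, -0.1]
gripper_width: 37.6
clock: 10.73
position: [607.5, -311.6, 90.5]
ee_rot: [-0.002, 1.0, -0.0, 0.0]
contact_force: [0.1, -0.6, 0.1]
gripper_width: 60.1
clock: 11.07
position: [610.5, -312.9, 177.9]
ee_rot: [-0.002, 1.0, -0.003, 0.006]
contact_force: [0.3, -0.6, 2.2]
gripper_width: 59.6
```

```bash
python3 -m crank '{"delta_pos":[[0.022,0,0],[0.022,0,0],[0.022,0,0],[0.022,0,0],[0.022,0,0],[0.022,0,0],[0,0,0],[0,0,0]],"twist":[0,0,0,0,0,0,0,0]}' 0.75
python3 - <<'E'
from w import *
s=arm.read_state(); C=cam("wrist",s); p,d=imaging.get_image("wrist"); cv2.imwrite("pics/wrist7.png",p)
print(s["position"],s["gripper_width"]); print(*find(p,C,"gold",(475,-314),10,34))
p,d=imaging.get_image("top"); C=cam("top"); cv2.imwrite("pics/t7.png",cv2.resize(p[110:290,270:430],None,fx=3.3,fy=3.3,interpolation=cv2.INTER_CUBIC))
ys,xs=np.mgrid[0:420,0:560]; px=np.c_[xs.ravel(),ys.ravel()]; P=fromdepth(px,d.ravel(),C)
r=np.hypot(P[:,0]-606.3,P[:,1]+311); k=(r>12)&(r<19); print("spacer top z",np.percentile(P[k,2],[5,25,50,75,95]))
print(*find(p,C,"white",(606,-311),32,24))
E
```

```text
clock: 11.73
position: [474.7, -312.1, 170.8]
ee_rot: [-0.001, 1.0, -0.0, 0.0]
contact_force: [0.1, 0.0, -0.9]
gripper_width: 64.0
[ 474.72244495 -312.06180848  170.75893063] 64.01620057908991
gold fit [475.4, -313.9] 25.9 enc [475.5, -313.8] 26.9 hole [475.4, -313.9] 9.2
spacer top z [14.12134728 31.42021258 33.26154886 34.37405915 35.81057361]
white fit [607.9, -310.8] 19.9 enc [608.2, -310.5] 21.0 hole [608.3, -308.1] 7.9
```

View pics/t7.png

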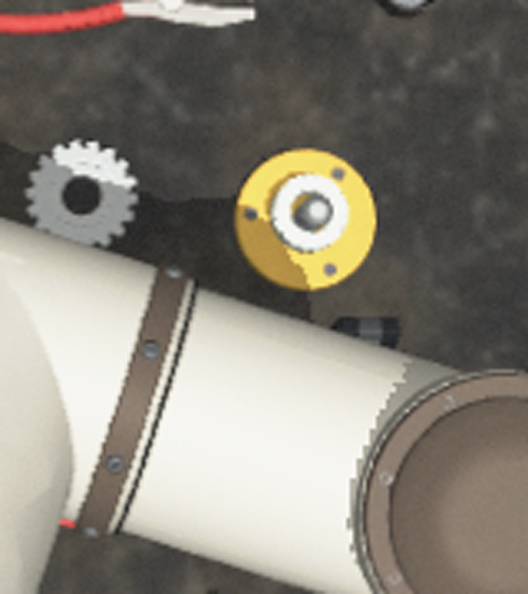

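View pics/wrist7.png

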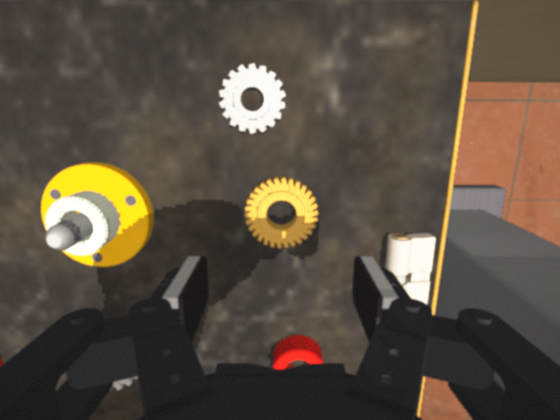

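```bash
python3 -m crank '{"delta_pos":[[-0.0005,-0.0018,0.03],[0,0,0.03],[0,0,0.015],[0,0,0.01],[0,0,0],[0,0,0]],"twist":[0,0,0,0,0,0]}'
```

```text
clock: 12.33
position: [476.8, -313.9, 85.1]
ee_rot: [-0.002, 1.0, -0.0, 0.0]
contact_force: [-0.5, 0.2, 0.9]
gripper_width: 64.0
```

```bash
python3 -m crank '{"delta_pos":[[0.0015,0,0.008],[0,0,0.004],[0,0,0],[0,0,0]],"twist":[0,0,0,0]}'; python3 -m crank '{"delta_pos":[[0,0,0],[0,0,0],[0,0,0],[0,0,0],[0,0,0]],"twist":[0,0,0,0,0]}' 0;  python3 - <<'E'
from w import *
p,d=imaging.get_image("wrist"); cv2.imwrite("pics/wrist8.png",p)
E
```

```text
clock: 12.67
position: [474.5, -313.8, 73.4]
ee_rot: [-0.002, 1.0, -0.0, 0.0]
contact_force: [0.1, 0.5, 1.0]
gripper_width: 63.8
clock: 13.08
position: [474.6, -313.9, 74.4]
ee_rot: [-0.002, 1.0, -0.0, 0.0]
contact_force: [-1.5, 1.1, 4.7]
gripper_width: 48.6
```

View pics/wrist8.png

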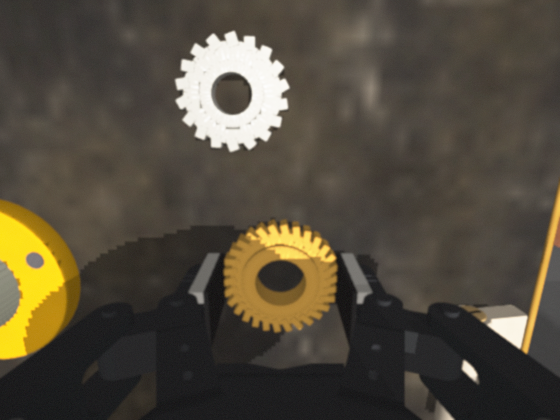

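```bash
python3 -m crank '{"delta_pos":[[0,0,-0.02],[0,0,-0.03],[0,0,-0.03],[0,0,-0.005],[0,0,0],[0,0,0]],"twist":[0,0,0,0,0,0]}';  python3 - <<'E'
from w import *
s=arm.read_state(); print(s["position"],s["gripper_width"]); C=cam("wrist",s)
p,d=imaging.get_image("wrist"); cv2.imwrite("pics/wrist9.png",p)
print(*find(p,C,"gold",s["position"][:2],s["position"][2]-74.4+10,34))
E
```

```text
clock: 13.63
position: [473.9, -313.4, 157.9]
ee_rot: [-0.001, 1.0, 0.0, -0.0]
contact_force: [-1.0, -0.8, -2.0]
gripper_width: 48.6
[ 473.91400383 -313.42176261  157.92561563] 48.57308725970486
gold fit [475.0, -313.9] 25.5 enc [474.8, -313.9] 27.1 hole [475.1, -315.1] 8.4
```

View pics/wrist9.png

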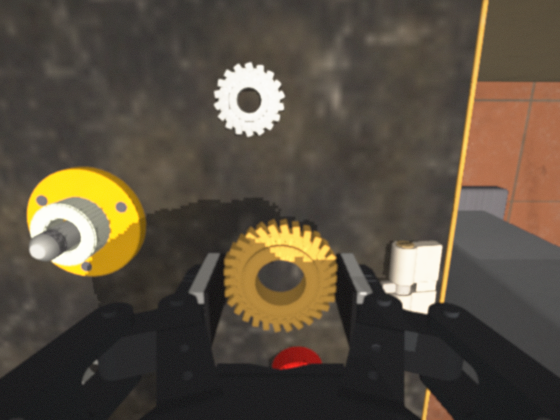

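```bash
python3 -m crank '{"delta_pos":[[-0.022,0.0005,0],[-0.022,0.0005,0],[-0.022,0.0005,0],[-0.022,0.0005,0],[-0.022,0,0],[-0.022,0,0],[0,0,0],[0,0,0]],"twist":[0,0,0,0,0,0,0,0]}';  python3 - <<'E'
from w import *
s=arm.read_state(); print(s["position"],s["gripper_width"]); C=cam("wrist",s)
p,d=imaging.get_image("wrist"); cv2.imwrite("pics/wrist10.png",p)
print(*find(p,C,"gold",s["position"][:2],s["position"][2]-74.4+10,32))
E
```

```text
clock: 14.35
position: [606.3, -310.7, 155.1]
ee_rot: [-0.002, 1.0, 0.001, -0.002]
contact_force: [-0.0, 0.0, -2.3]
gripper_width: 48.4
[ 606.25309444 -310.733844    155.13746681] 48.425453496454566
gold fit [606.9, -312.8] 26.6 enc [606.8, -314.1] 30.0 hole [607.1, -311.5] 7.1 hole [608.4, -318.4] 2.6
```

View pics/wrist10.png

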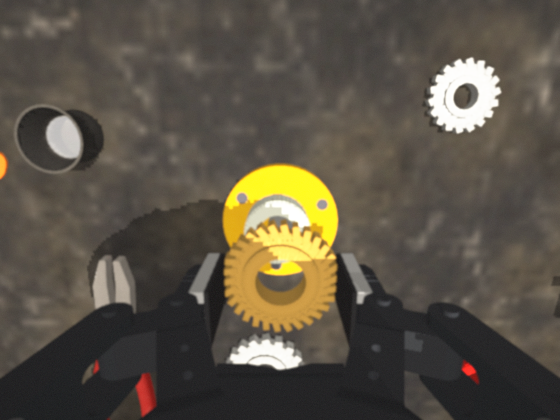

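```bash
python3 -m crank '{"delta_pos":[[0,-0.0003,0.012],[0,0,0.012],[0,0,0.006],[0,0,0],[0,0,0]],"twist":[0,0,0,0,0]}'; python3 -m crank '{"delta_pos":[[0,0,0.008],[0,0,0.006],[0,0,0.002],[0,0,0],[0,0,0]],"twist":[0,0,0,0,0]}'
```

```text
clock: 14.82
position: [605.7, -311.7, 127.2]
ee_rot: [-0.001, 1.0, 0.0, -0.001]
contact_force: [0.0, 0.0, -1.8]
gripper_width: 48.8
clock: 15.23
position: [606.4, -311.6, 112.0]
ee_rot: [-0.002, 1.0, -0.0, -0.0]
contact_force: [0.5, 0.5, -1.6]
gripper_width: 48.7
```

```bash
python3 -m crank '{"delta_pos":[[0,0,0.0025],[0,0,0.002],[0,0,0],[0,0,0]],"twist":[0,0,0,0]}'; python3 -m crank '{"delta_pos":[[0,0,0],[0,0,0],[0,0,0],[0,0,0]],"twist":[0,0,0,0]}' 0.8; python3 -m crank '{"delta_pos":[[0,0,-0.02],[0,0,-0.03],[0,0,-0.03],[0,0,0]],"twist":[0,0,0,0]}'
```

```text
clock: 15.57
position: [606.3, -311.6, 107.6]
ee_rot: [-0.002, 1.0, 0.0, -0.0]
contact_force: [-0.2, -0.3, 0.1]
gripper_width: 48.6
clock: 15.9
position: [606.6, -311.7, 108.1]
ee_rot: [-0.002, 1.0, -0.0, 0.0]
contact_force: [-0.2, -0.4, -0.0]
gripper_width: 68.6
clock: 16.23
position: [609.5, -313.0, 195.5]
ee_rot: [-0.002, 1.0, -0.003, 0.006]
contact_force: [1.2, -0.0, 1.4]
gripper_width: 68.5
```

```bash
python3 -m crank '{"delta_pos":[[0.0184,0.0154,0],[0.0184,0.0154,0],[0.0184,0.0154,0],[0.0184,0.0154,0],[0.0184,0.0154,0],[0.0184,0.0154,0],[0.0184,0.0154,0],[0.0184,0.0154,0]],"twist":[0,0,0,0,0,0,0,0]}' 0.75; python3 -m crank '{"delta_pos":[[0,0,0],[0,0,0]],"twist":[0,0]}'
python3 - <<'E'
from w import *
s=arm.read_state(); C=cam("wrist",s); p,d=imaging.get_image("wrist"); cv2.imwrite("pics/wrist11.png",p)
print(s["position"],s["gripper_width"]); print(*find(p,C,"red",(461,-188),20,28))
p,d=imaging.get_image("top"); C=cam("top"); cv2.imwrite("pics/t11.png",cv2.resize(p[110:290,270:430],None,fx=3.3,fy=3.3,interpolation=cv2.INTER_CUBIC))
ys,xs=np.mgrid[0:420,0:560]; px=np.c_[xs.ravel(),ys.ravel()]; P=fromdepth(px,d.ravel(),C)
r=np.hypot(P[:,0]-607,P[:,1]+311); 
for a in range(0,360,45):
    th=np.degrees(np.arctan2(P[:,1]+311,P[:,0]-607))%360
    k=(abs((th-a+180)%360-180)<22); print(a,"hub",np.median(P[k&(r>12.5)&(r<16),2]).round(1),"rim",np.median(P[k&(r>19)&(r<23),2]).round(1))
print(*find(p,C,"gold",(606.5,-311),42,29))
E
```

```text
clock: 16.9
position: [458.0, -188.3, 187.9]
ee_rot: [-0.001, 1.0, -0.0, 0.0]
contact_force: [-0.1, 0.2, 0.6]
gripper_width: 64.3
clock: 17.07
position: [458.4, -188.4, 188.4]
ee_rot: [-0.002, 1.0, -0.0, 0.001]
contact_force: [-0.5, -0.0, 0.1]
gripper_width: 64.3
[ 458.44967158 -188.41357519  188.38414759] 64.26941881075808
red fit [461.5, -189.1] 20.9 enc [461.4, -189.3] 22.0 hole [461.5, -190.5] 8.6
0 hub 45.3 rim 44.1
45 hub 46.0 rim 43.5
90 hub 45.6 rim 43.4
135 hub 46.6 rim 41.3
180 hub 46.0 rim 42.3
225 hub 45.4 rim 43.3
270 hub 46.1 rim 43.0
315 hub 46.3 rim 43.0
gold fit [607.5, -310.2] 28.8 enc [607.9, -310.0] 29.9 hole [606.7, -312.6] 10.5
```

View pics/t11.png

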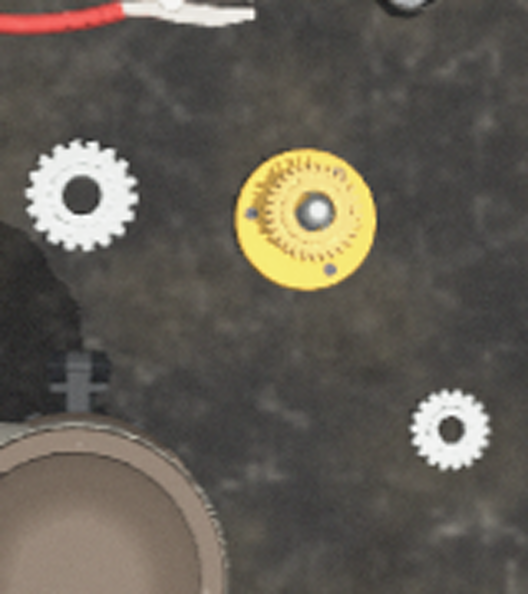

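```bash
python3 -m crank '{"delta_pos":[[-0.0027,-0.0004,0.03],[0,0,0.03],[0,0,0.03],[0,0,0.012],[0,0,0.005],[0,0,0],[0,0,0]],"twist":[0,0,0,0,0,0,0]}'
```

```text
clock: 17.75
position: [462.6, -189.6, 81.0]
ee_rot: [-0.001, 1.0, -0.0, 0.001]
contact_force: [0.2, 0.6, 1.3]
gripper_width: 64.0
```

```bash
python3 -m crank '{"delta_pos":[[0.0015,0.0007,0.005],[0,0,0],[0,0,0]],"twist":[0,0,0]}'; python3 -m crank '{"delta_pos":[[0,0,0],[0,0,0],[0,0,0],[0,0,0],[0,0,0],[0,0,0]],"twist":[0,0,0,0,0,0]}' 0; python3 -m crank '{"delta_pos":[[0,0,-0.02],[0,0,-0.03],[0,0,-0.03],[0,0,-0.005],[0,0,0]],"twist":[0,0,0,0,0]}'
```

```text
clock: 18.0
position: [460.2, -188.6, 76.3]
ee_rot: [-0.001, 1.0, -0.0, 0.001]
contact_force: [0.5, -0.9, -0.5]
gripper_width: 64.0
clock: 18.5
position: [460.2, -188.6, 76.7]
ee_rot: [-0.002, 1.0, -0.0, 0.0]
contact_force: [-1.7, 0.8, 5.2]
gripper_width: 37.9
clock: 18.92
position: [461.1, -188.6, 163.0]
ee_rot: [-0.002, 1.0, -0.0, 0.003]
contact_force: [-0.2, -0.1, -1.2]
gripper_width: 37.9
```

```bash
python3 -m crank '{"delta_pos":[[0.002,0.03,0],[0.002,0.03,0],[0.002,0.03,0],[0.002,0.025,0],[0.002,0.015,0],[0,0,0]],"twist":[0,0,0,0,0,0]}'
python3 - <<'E'
from h import *
s=arm.read_state(); print(s["joint_efforts"].round(1),s["joints"].round(3))
E
python3 -m crank '{"delta_pos":[[0.001,0.015,0],[0.001,0.015,0],[0.001,0.01,0],[0,0.005,0],[0,0,0]],"twist":[0,0,0,0,0]}'
python3 - <<'E'
from h import *
s=arm.read_state(); print(s["joint_efforts"].round(1),s["joints"].round(3))
E
```

```text
clock: 19.42
position: [448.4, -56.7, 159.4]
ee_rot: [-0.003, 1.0, -0.0, -0.001]
contact_force: [0.6, -0.9, -1.3]
gripper_width: 37.4
[  0.7 -28.1  13.4   3.    0.   -0.2] [ 0.235  0.268 -0.596 -0.001 -0.71  -0.228]
clock: 19.83
position: [446.3, -13.3, 160.2]
ee_rot: [-0.002, 1.0, -0.0, -0.001]
contact_force: [-0.8, -0.6, -1.1]
gripper_width: 37.3
[  0.4 -27.3  13.3   3.    0.   -0.1] [ 0.336  0.258 -0.609 -0.    -0.705 -0.332]
```

```bash
python3 -m crank '{"delta_pos":[[0,0.004,0],[0,0.004,0],[0,0.004,0],[0,0,0]],"twist":[0,0,0,0]}'
python3 - <<'E'
from h import *
s=arm.read_state(); print(s["joint_efforts"].round(1),s["position"])
E
python3 -m crank '{"delta_pos":[[0,0.004,0],[0,0.004,0],[0,0.004,0],[0,0,0]],"twist":[0,0,0,0]}'
python3 - <<'E'
from h import *
s=arm.read_state(); print(s["joint_efforts"].round(1),s["position"])
E
python3 -m crank '{"delta_pos":[[0,0.004,0],[0,0.004,0],[0,0.004,0],[0,0,0]],"twist":[0,0,0,0]}'
python3 - <<'E'
from h import *
s=arm.read_state(); print(s["joint_efforts"].round(1),s["position"])
E
```

```text
clock: 20.17
position: [446.6, -1.3, 160.7]
ee_rot: [-0.002, 1.0, 0.0, 0.0]
contact_force: [-0.8, 0.2, -1.6]
gripper_width: 37.8
[  0.1 -27.2  13.3   3.   -0.   -0.1] [446.60442407  -1.34366068 160.705525  ]
clock: 20.5
position: [446.6, 11.0, 160.8]
ee_rot: [-0.002, 1.0, 0.0, 0.0]
contact_force: [-0.1, -0.3, -0.5]
gripper_width: 37.6
[  0.1 -27.2  13.3   3.   -0.   -0.1] [446.58141698  11.00746776 160.77539513]
clock: 20.83
position: [446.5, 23.0, 160.7]
ee_rot: [-0.002, 1.0, 0.0, 0.0]
contact_force: [0.6, -0.2, -1.0]
gripper_width: 37.4
[  0.1 -27.3  13.3   3.   -0.   -0.1] [446.53724681  23.02733788 160.72749181]
```

Joint efforts stay unchanged, so nothing is touching. I look before lowering.

```bash
python3 -m crank '{"delta_pos":[[-0.0005,0.0055,0],[0,0,0],[0,0,0]],"twist":[0,0,0]}'
python3 - <<'E'
from w import *
s=arm.read_state(); C=cam("wrist",s); p,d=imaging.get_image("wrist"); cv2.imwrite("pics/wrist12.png",p)
print(s["position"]); print(*find(p,C,"blue",(447,28.5),12,50)); print(*find(p,C,"red",s["position"][:2],s["position"][2]-56.7,30))
hsv=cv2.cvtColor(p,cv2.COLOR_BGR2HSV); m=cv2.inRange(hsv,np.array((100,120,40)),np.array((125,255,255)))
cs,_=cv2.findContours(m,cv2.RETR_EXTERNAL,cv2.CHAIN_APPROX_NONE); c=max(cs,key=cv2.contourArea)[:,0]
print(c.min(0),c.max(0)); c=c[c[:,1]<c[:,1].min()+55]; print("base",circ(c,12,C))
E
```

```text
clock: 21.08
position: [446.9, 28.1, 160.7]
ee_rot: [-0.002, 1.0, -0.0, 0.0]
contact_force: [-0.1, 0.5, -0.9]
gripper_width: 37.7
[446.93715144  28.14868537 160.69552922]
blue fit [447.7, 25.1] 32.1 enc [447.6, 29.5] 38.1 hole [474.6, 17.3] 4.3 hole [422.9, 13.8] 4.4
red fit [448.1, 25.7] 21.1 enc [448.2, 25.3] 22.7 hole [448.1, 23.1] 7.4
[225 166] [336 256]
base (array([447.82274615,  18.78842994]), np.float64(29.133010779000795))
```

View pics/wrist12.png

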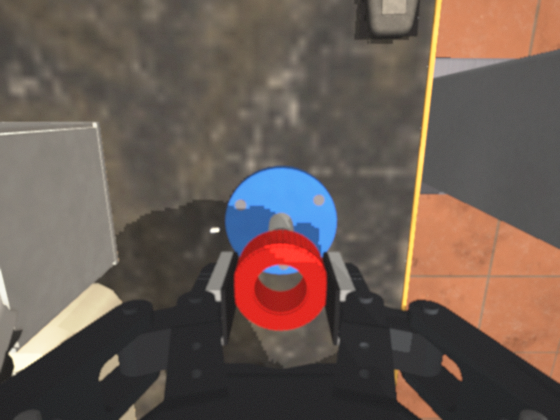

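```bash
python3 -m crank '{"delta_pos":[[-0.0004,0.0008,0.012],[0,0,0.008],[0,0,0.008],[0,0,0.008],[0,0,0.008],[0,0,0],[0,0,0]],"twist":[0,0,0,0,0,0,0]}'; python3 -m crank '{"delta_pos":[[0,0,0.01],[0,0,0.01],[0,0,0.005],[0,0,0],[0,0,0]],"twist":[0,0,0,0,0]}'
```

```text
clock: 21.72
position: [447.1, 28.5, 116.1]
ee_rot: [-0.002, 1.0, -0.0, -0.001]
contact_force: [1.3, 0.5, -0.7]
gripper_width: 38.1
clock: 22.13
position: [447.5, 28.7, 91.8]
ee_rot: [-0.002, 1.0, -0.0, 0.0]
contact_force: [0.3, -0.4, -0.6]
gripper_width: 37.8
```

```bash
python3 -m crank '{"delta_pos":[[0,0,0.0022],[0,0,0],[0,0,0]],"twist":[0,0,0]}';python3 -m crank '{"delta_pos":[[0,0,0],[0,0,0],[0,0,0],[0,0,0]],"twist":[0,0,0,0]}' 0.7; python3 -m crank '{"delta_pos":[[0,0,-0.02],[0,0,-0.03],[0,0,-0.03],[0,0,-0.02],[0,0,0]],"twist":[0,0,0,0,0]}'
python3 - <<'E'
from h import *
s=arm.read_state(); print(s["joint_efforts"].round(1),s["position"])
E
```

```text
clock: 22.38
position: [447.5, 28.8, 89.8]
ee_rot: [-0.002, 1.0, 0.0, 0.0]
contact_force: [-0.8, 0.4, -0.4]
gripper_width: 37.6
clock: 22.72
position: [447.4, 28.7, 89.6]
ee_rot: [-0.002, 1.0, 0.0, 0.0]
contact_force: [0.5, -0.2, -0.7]
gripper_width: 59.8
clock: 23.13
position: [449.5, 29.5, 193.8]
ee_rot: [-0.002, 1.0, 0.002, 0.005]
contact_force: [0.9, 0.2, 0.5]
gripper_width: 59.5
[ -0.2 -26.1  14.1   3.1  -0.4  -0. ] [449.50044994  29.45798005 193.81482731]
```

```bash
python3 -m crank '{"delta_pos":[[-0.0212,-0.0273,0],[-0.0212,-0.0273,0],[-0.0212,-0.0273,0],[-0.0212,-0.0273,0],[-0.0212,-0.0273,0],[-0.0212,-0.0273,0],[-0.0212,-0.0273,0],[-0.0212,-0.0273,0]],"twist":[0,0,0,0,0,0,0,0]}' 0.88; python3 -m crank '{"delta_pos":[[0,0,0],[0,0,0]],"twist":[0,0]}'
python3 - <<'E'
from w import *
s=arm.read_state(); C=cam("wrist",s); p,d=imaging.get_image("wrist"); cv2.imwrite("pics/wrist13.png",p)
print(s["position"],s["gripper_width"]); print(*find(p,C,"steel",(617.8,-190),10,38))
p,d=imaging.get_image("side"); C=cam("side"); cv2.imwrite("pics/s13.png",cv2.resize(p[200:330,130:330],None,fx=4,fy=4,interpolation=cv2.INTER_CUBIC))
p,d=imaging.get_image("top"); C=cam("top");cv2.imwrite("pics/t13.png",p)
ys,xs=np.mgrid[0:420,0:560]; px=np.c_[xs.ravel(),ys.ravel()]; P=fromdepth(px,d.ravel(),C)
r=np.hypot(P[:,0]-447,P[:,1]-29); k=(r>12)&(r<19); print("spacer top z",np.percentile(P[k,2],[5,25,50,75,95]))
E
```

```text
clock: 23.8
position: [618.0, -190.7, 188.2]
ee_rot: [-0.001, 1.0, 0.0, -0.001]
contact_force: [0.8, 0.6, 0.9]
gripper_width: 74.7
clock: 23.97
position: [617.5, -190.6, 187.4]
ee_rot: [-0.0, 1.0, 0.0, -0.001]
contact_force: [0.6, -0.2, 0.3]
gripper_width: 75.1
[ 617.45068196 -190.55963179  187.42321689] 75.06339661427717
steel fit [618.2, -190.0] 29.0 enc [617.7, -188.8] 31.8 hole [618.2, -189.6] 9.7
spacer top z [ 30.75314818  32.45650806  33.80918154  35.55088772 579.54013339]
```

View pics/wrist13.png

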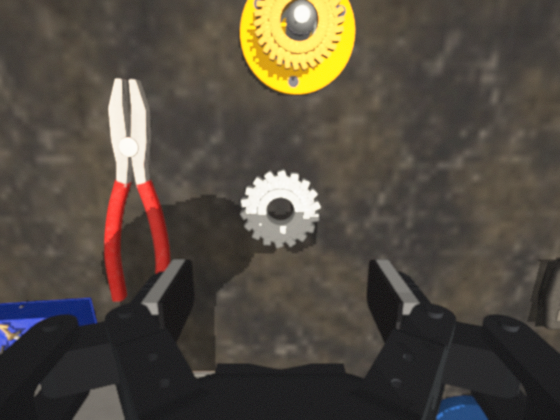

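View pics/t13.png

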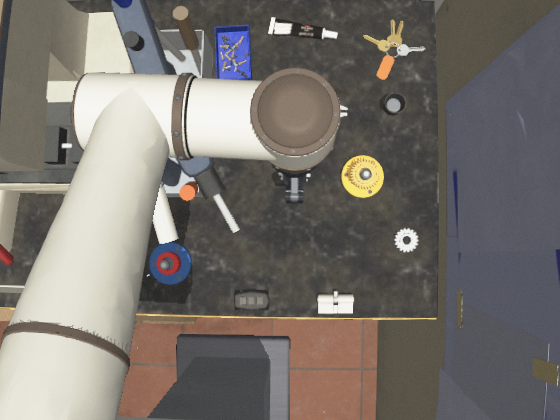

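```bash
python3 -m crank '{"delta_pos":[[-0.0005,0.0007,0.03],[0,0,0.03],[0,0,0.03],[0,0,0.012],[0,0,0.005],[0,0,0],[0,0,0]],"twist":[0,0,0,0,0,0,0]}'
```

```text
clock: 24.7
position: [619.0, -188.2, 84.0]
ee_rot: [-0.002, 1.0, -0.0, 0.001]
contact_force: [-0.2, -0.3, 0.6]
gripper_width: 74.9
```

```bash
python3 -m crank '{"delta_pos":[[0.001,-0.0015,0.008],[0,0,0.005],[0,0,0],[0,0,0]],"twist":[0,0,0,0]}'
python3 - <<'E'
from w import *
p,d=imaging.get_image("wrist"); cv2.imwrite("pics/wrist14.png",p)
E
```

```text
clock: 25.03
position: [616.9, -190.1, 69.6]
ee_rot: [-0.001, 1.0, -0.0, -0.0]
contact_force: [0.1, 0.6, -0.0]
gripper_width: 75.0
```

View pics/wrist14.png

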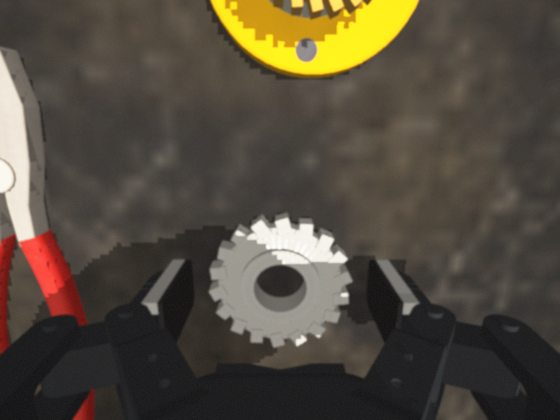

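```bash
python3 -m crank '{"delta_pos":[[-0.0005,0,-0.001],[0,0,0]],"twist":[0,0]}'; python3 -m crank '{"delta_pos":[[0,0,0],[0,0,0],[0,0,0],[0,0,0],[0,0,0]],"twist":[0,0,0,0,0]}' 0; python3 -m crank '{"delta_pos":[[0,0,-0.02],[0,0,-0.03],[0,0,-0.03],[0,0,-0.015],[0,0,0],[0,0,0]],"twist":[0,0,0,0,0,0]}'
python3 - <<'E'
from w import *
s=arm.read_state(); print(s["position"])
p,d=imaging.get_image("wrist"); cv2.imwrite("pics/wrist15.png",p)
E
```

```text
clock: 25.25
position: [617.9, -190.1, 71.0]
ee_rot: [-0.002, 1.0, -0.0, 0.001]
contact_force: [-0.7, -0.6, -0.5]
gripper_width: 75.0
clock: 25.67
position: [618.0, -190.1, 71.6]
ee_rot: [-0.002, 1.0, -0.0, 0.001]
contact_force: [-0.3, 1.1, 5.9]
gripper_width: 57.2
clock: 26.17
position: [617.4, -189.8, 165.8]
ee_rot: [-0.001, 1.0, 0.0, 0.001]
contact_force: [-0.2, -0.1, -2.4]
gripper_width: 56.9
[ 617.43809601 -189.82886043  165.75133192]
```

View pics/wrist15.png

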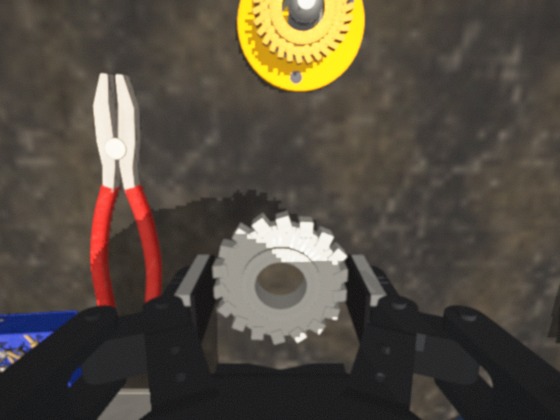

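```bash
python3 -m crank '{"delta_pos":[[0.03,0.01,-0.01],[0.03,0.01,-0.01],[0.03,0.025,0],[0.03,0.03,0],[0.025,0.033,0],[0.018,0.035,0],[0.008,0.035,0],[0,0.03,0]],"twist":[0,0,0,0,0,0,0,0]}'; python3 -m crank '{"delta_pos":[[0,0.01,0],[0,0,0],[0,0,0]],"twist":[0,0,0]}'
python3 - <<'E'
from w import *
s=arm.read_state(); C=cam("wrist",s); p,d=imaging.get_image("wrist"); cv2.imwrite("pics/wrist16.png",p)
print(s["position"],s["joint_efforts"].round(1)); print(*find(p,C,"blue",(447,29),12,50))
E
```

```text
clock: 26.88
position: [443.0, 17.7, 183.9]
ee_rot: [-0.001, 1.0, -0.001, -0.002]
contact_force: [0.8, 0.2, -0.6]
gripper_width: 56.9
clock: 27.13
position: [445.8, 27.0, 184.3]
ee_rot: [-0.002, 1.0, -0.001, -0.001]
contact_force: [-0.3, -0.4, -1.1]
gripper_width: 56.8
[445.81226194  27.02347511 184.3278589 ] [  0.7 -26.6  14.6   3.3   0.   -0. ]
blue fit [447.9, 25.9] 31.3 enc [447.9, 29.3] 37.8 hole [474.6, 17.4] 4.3 hole [423.0, 13.8] 4.3
```

View pics/wrist16.png

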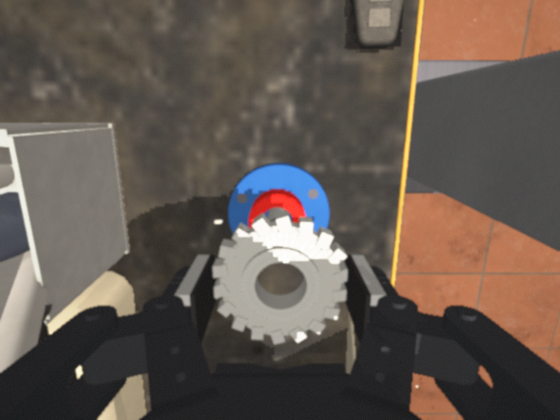

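```bash
python3 -m crank '{"delta_pos":[[-0.0013,0.0019,0.016],[0,0,0.016],[0,0,0.012],[0,0,0.006],[0,0,0],[0,0,0]],"twist":[0,0,0,0,0,0]}'
```

```text
clock: 27.68
position: [447.8, 28.1, 135.2]
ee_rot: [-0.001, 1.0, -0.0, -0.0]
contact_force: [-0.2, -0.2, -0.9]
gripper_width: 56.9
```

```bash
python3 -m crank '{"delta_pos":[[0.0004,0.0008,0.006],[0,0,0.006],[0,0,0.003],[0,0,0],[0,0,0]],"twist":[0,0,0,0,0]}'; python3 -m crank '{"delta_pos":[[0,0,0.006],[0,0,0.004],[0,0,0.002],[0,0,0],[0,0,0]],"twist":[0,0,0,0,0]}'
```

```text
clock: 28.1
position: [447.3, 29.7, 120.4]
ee_rot: [-0.002, 1.0, -0.0, -0.0]
contact_force: [0.0, 0.2, -1.2]
gripper_width: 56.7
clock: 28.52
position: [447.3, 29.7, 108.3]
ee_rot: [-0.002, 1.0, -0.0, -0.0]
contact_force: [0.1, -0.1, -1.0]
gripper_width: 57.1
```

```bash
python3 -m crank '{"delta_pos":[[0,0,0.0025],[0,0,0.0015],[0,0,0],[0,0,0]],"twist":[0,0,0,0]}'; python3 -m crank '{"delta_pos":[[0,0,0],[0,0,0],[0,0,0],[0,0,0]],"twist":[0,0,0,0]}' 0.9; python3 -m crank '{"delta_pos":[[0,0,-0.02],[0,0,-0.03],[0,0,-0.03],[0,0,-0.03],[0,0,-0.03],[0,0,0]],"twist":[0,0,0,0,0,0]}'; python3 -m crank '{"delta_pos":[[0,-0.03,0],[0,-0.04,0],[0,-0.04,0],[0,-0.04,0],[0,-0.04,0],[0,-0.04,0],[0,-0.03,0],[0,0,0]],"twist":[0,0,0,0,0,0,0,0]}'
```

```text
clock: 28.85
position: [447.3, 29.7, 104.4]
ee_rot: [-0.002, 1.0, -0.0, -0.0]
contact_force: [-0.3, 0.1, -0.2]
gripper_width: 57.0
clock: 29.18
position: [447.4, 29.7, 104.6]
ee_rot: [-0.002, 1.0, 0.0, 0.0]
contact_force: [0.5, -0.8, 0.6]
gripper_width: 76.9
clock: 29.68
position: [450.1, 30.5, 250.6]
ee_rot: [-0.002, 1.0, 0.002, 0.006]
contact_force: [1.3, 0.4, -0.4]
gripper_width: 76.5
clock: 30.35
position: [447.9, -234.5, 244.0]
ee_rot: [0.001, 1.0, -0.0, -0.0]
contact_force: [-0.1, 0.5, -0.0]
gripper_width: 76.8
```

Run:
```python
from w import *
p2,_=imaging.get_image("side")
p,d=imaging.get_image("top"); C=cam("top");cv2.imwrite("pics/t17.png",p)
a=np.hstack([cv2.resize(p[215:310,120:220],(400,380),interpolation=cv2.INTER_CUBIC),cv2.resize(p2[240:320,140:240],(400,320),interpolation=cv2.INTER_CUBIC)[:320].copy() if 0 else cv2.resize(p2[235:330,140:240],(400,380),interpolation=cv2.INTER_CUBIC)])
cv2.imwrite("pics/c17.png",a); cv2.imwrite("pics/s17.png",p2)
ys,xs=np.mgrid[0:420,0:560]; px=np.c_[xs.ravel(),ys.ravel()]; P=fromdepth(px,d.ravel(),C)
for nm,c in(("blue",(447.5,29)),("yellow",(607,-311))):
    r=np.hypot(P[:,0]-c[0],P[:,1]-c[1]); th=np.degrees(np.arctan2(P[:,1]-c[1],P[:,0]-c[0]))%360
    for b in range(0,360,60):
        k=(abs((th-b+180)%360-180)<30); print(nm,b,"hub",np.median(P[k&(r>12.5)&(r<16),2]).round(1),"rim",np.median(P[k&(r>19)&(r<23),2]).round(1))
p0=cv2.imread("pics/top0.png")
for nm,(x0,x1,y0,y1) in {"fob":(228,277,285,315),"lock":(312,360,285,318),"pliers":(245,355,88,122)}.items():
    print(nm,"changed",(cv2.absdiff(p,p0)[y0:y1,x0:x1].max(2)>60).sum())
print(arm.read_state()["position"])
```

```text
blue 0 hub nan rim nan
blue 60 hub nan rim nan
blue 120 hub nan rim nan
blue 180 hub nan rim nan
blue 240 hub nan rim nan
blue 300 hub nan rim nan
yellow 0 hub 45.3 rim 43.8
yellow 60 hub 46.1 rim 43.2
yellow 120 hub 45.3 rim 41.7
yellow 180 hub 46.2 rim 42.8
yellow 240 hub 46.0 rim 43.4
yellow 300 hub 45.7 rim 44.3
fob changed 1470
lock changed 947
pliers changed 0
[ 447.59548438 -231.35617683  243.92228346]
  return _methods._mean(a, axis=axis, dtype=dtype,
  ret = ret.dtype.type(ret / rcount)
```

View pics/t17.png

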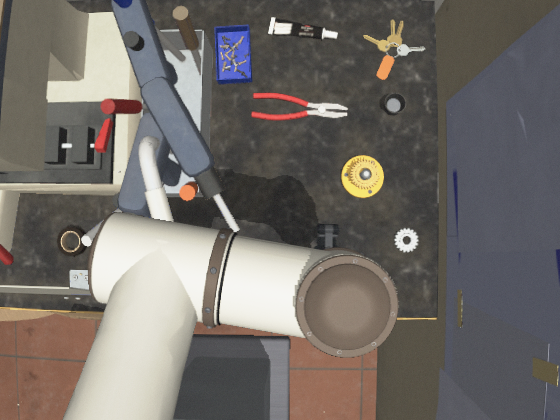

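View pics/c17.png

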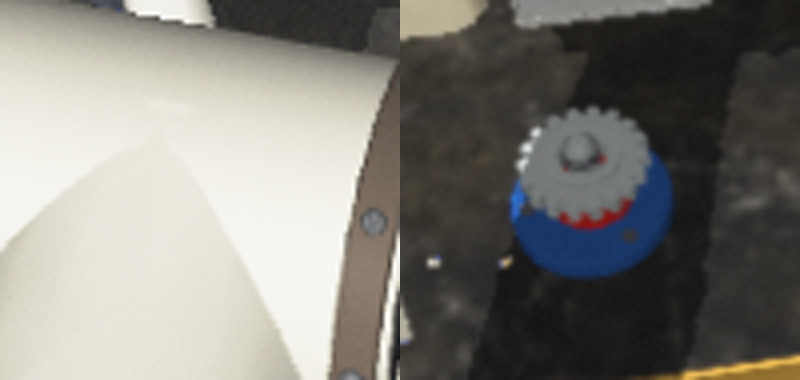

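```bash
python3 -m crank '{"delta_pos":[[-0.03,-0.005,0],[-0.04,0,0],[-0.04,0,0],[-0.04,0,0],[-0.03,0,0],[0,0,0],[0,0,0]],"twist":[0,0,0,0,0,0,0]}'
python3 - <<'E'
from w import *
p0=cv2.imread("pics/top0.png"); s0=cv2.imread("pics/side0.png")
for n,ref in(("top",p0),("side",s0)):
    p,d=imaging.get_image(n); C=cam(n); cv2.imwrite(f"pics/{n}18.png",p)
    ys,xs=np.mgrid[0:420,0:560]; px=np.c_[xs.ravel(),ys.ravel()]; P=fromdepth(px,d.ravel(),C)
    for nm,c in(("blue",(447.5,29)),("yellow",(607,-311))):
        r=np.hypot(P[:,0]-c[0],P[:,1]-c[1]); th=np.degrees(np.arctan2(P[:,1]-c[1],P[:,0]-c[0]))%360; z=(P[:,2]>0)&(P[:,2]<70)
        for b in range(0,360,60):
            k=(abs((th-b+180)%360-180)<30)&z
            if (k&(r>19)&(r<25)).sum()>5: print(n,nm,b,"hub",np.median(P[k&(r>12.5)&(r<16),2]).round(1),"rim",np.median(P[k&(r>19)&(r<25),2]).round(1))
    if n=="top":
        for nm,(x0,x1,y0,y1) in {"fob":(228,277,285,315),"lock":(312,360,285,318),"pliers":(245,355,88,122)}.items():
            print(nm,"changed",(cv2.absdiff(p,p0)[y0:y1,x0:x1].max(2)>60).sum())
E
```

```text
clock: 31.03
position: [629.2, -232.8, 243.0]
ee_rot: [-0.003, 1.0, 0.0, -0.001]
contact_force: [-1.3, 0.5, -0.1]
gripper_width: 76.9
top blue 240 hub 44.8 rim 43.2
top blue 300 hub 45.0 rim 42.7
top yellow 0 hub 45.9 rim 43.2
top yellow 60 hub 45.1 rim 42.8
top yellow 120 hub 45.3 rim 41.5
top yellow 180 hub 45.4 rim 41.9
top yellow 240 hub 46.4 rim 42.9
top yellow 300 hub 46.5 rim 43.7
fob changed 0
lock changed 0
pliers changed 2476
side blue 0 hub 45.2 rim 42.7
side blue 60 hub 44.6 rim 42.8
side blue 120 hub 45.3 rim 41.3
side blue 180 hub 44.2 rim 19.9
side blue 240 hub 43.1 rim 39.5
side blue 300 hub 44.0 rim 42.1
side yellow 0 hub 44.3 rim 42.2
side yellow 60 hub 44.6 rim 40.2
side yellow 120 hub 44.0 rim 25.6
side yellow 180 hub 43.8 rim 23.5
side yellow 240 hub 45.1 rim 28.1
side yellow 300 hub 44.5 rim 42.8
```

View pics/top18.png

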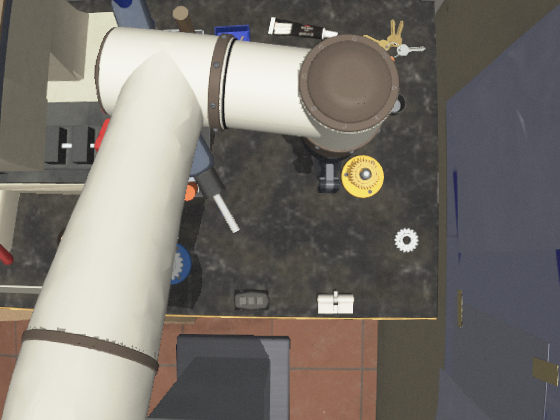

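The hubs of both stacks lie level at about 44 mm. The fob, lock and pliers are unchanged in the views where the arm does not hide them. I hand in.

```bash
python3 -c "
from bench import job_done; print(job_done())"
```

```text
the job is handed in; nothing more can be done
None
```

Both arbors are made up and the job is handed in, at about 31 s on the clock. The blue stand has the red spacer with the large steel cutter on top; the yellow stand has the white spacer with the gold cutter on top.

- **Seating:** both cutter hubs measured 43–46.5 mm high all the way round, with no tilt beyond camera noise. Seated should read 44 mm. In the top picture the blue stand was mostly hidden by the arm, so its full circle was checked from the side camera only. Some rim readings in the side view were low because those samples fell off the edge or onto hidden parts.
- **Things to leave alone:** the car key remote and lock cylinder showed no changed pixels in the last top picture. The pliers were hidden by the arm in that one, but showed no change in the picture just before it, and the arm only passed high over them after that.
- **Forces:** the wrist force stayed below about 6 N in every reading. The gripper was clear of everything at hand-in.
- **Overhanging tools:** the tools standing in the box hang over the blue stand at about 250 mm. I touched the tip of one with a fingertip and found no resistance. I then moved the wrist through that space slowly, and the joint efforts did not change.

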